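# Cap the leak-test port and set up its guards

## Task

Get the leak-test stand ready: try the black caps on the brass port until you find the one that threads on, and screw it down fully home. Once the port is capped, stand every blue guard plate from the sloping rack upright on its edge on the stand's yellow strip, along the strip and side by side. Put all the other caps in the red tray, and leave the grease tin and the mug where they are.

Things in the scene. Friction and masses are not known exactly. Their poses are not given: they have to be found in the camera images.
- cap_1: black screw cap, 40 mm tall; None if absent. Origin: centre of its open lower rim, z up. Ribbed grip band 48 mm across, 22 to 40 mm above the origin; skirt below 46 mm across. White line on the grey top. 3 or 4 caps stand about, rim down, all alike outside; three lugs inside the rim are the thread, and only one cap present fits the port, not always the same
- cap_2: as cap_1. Bore 39 mm, closed at the top, ceiling 22 mm above the rim. The fitting cap, set straight down on the stud, rests with its rim 4 to 17 mm above its home height, depending on its angle; turned clockwise 0.7 to 3.2 rad in all it goes down 5.7 mm per rad to home, and then cannot be lifted straight off
- cap_3: as cap_1. A cap too tight for the stud rests on its tip, rim 19 mm or more above home height, and does not go down when turned
- cap_4: as cap_1. A cap too large slides at once down to about home height without any turning, and lifts straight off again
- stand_a: heavy (6 kg) leak-test stand, loose but stays put; None if absent (one of stand_a and stand_b is there; they differ only in thickness of the stud). Grey base plate 210 x 230 x 8 mm, origin at the centre of its underside, z up. Brass port at x = +45 mm, y = 0: block 60 mm across up to 34.5 mm, then an upright fixed threaded stud up to 56 mm
- stand_b: as stand_a. Home is where the cap's rim sits flush on the brass block, 34.5 mm above the stand's origin; a further 0.2 to 0.4 rad then tightens it
- stand_a_port (a point): centre of the stud's tip on stand_a, 56 mm above the bench. The thread is coarse, three-start, right-hand, 36 mm a turn, and begins 3 mm below the tip; it takes a cap at any angle
- stand_b_port (a point): the same on stand_b
- stand_a_strip (a point): centre of the yellow strip, 70 mm (stand's x) by 226 mm (stand's y), on top of the plate of stand_a, 8 mm above the bench; it lies at x = -68 mm, y = 0 of the stand. Axes as the stand's. The guards go on it
- stand_b_strip (a point): the same on stand_b
- guard_1: blue guard plate 90 x 90 x 16 mm, 0.2 kg; None if absent. Origin at its centre, x through the thickness, y along the level edge, z up in its plane. It starts leaning in the rack, z 35 degrees from upright, top edge toward the rack's -x, which is the robot's right; its upper 36 mm overhang the rack, free on both faces. Either edge may be down, either face in front
- guard_2: as guard_1
- rack: fixed aluminium sloping rack, 205 mm wide (y), about 80 mm deep, under 80 mm tall, for one or two guards side by side; origin on the bench under its foot, z up. Guards stand in it on a ledge about 34 mm up behind a lip 6 mm high: draw them out upward along their own plane
- tray: fixed shallow red tray, outside 240 (x) x 115 (y) x 18 mm, walls and floor 4 mm; origin at the centre of its underside. For the caps not used
- grease_tin: bystander: blue and white grease tin, 70 mm across, 31 mm tall
- mug: bystander: spotted mug, 93 mm tall

How it is judged:
By the outcome, as a careful person would: the job done as asked, in the order asked, and still so for the second after the job is handed in, with the robot touching nothing.
Of stand_a, stand_b only 1 to 1 are there at a start; the rules pass over those that are not, and their reading is None.
Of cap_3, cap_4 only 1 to 2 are there at a start; the rules pass over those that are not, and their reading is None.
Of guard_1, guard_2 only 1 to 2 are there at a start; the rules pass over those that are not, and their reading is None.
At some moment in a run one of cap_1, cap_2, cap_3, cap_4 may be knocked a few centimetres aside while the robot is not near it.
It also fails if it takes over 210 s, if anything falls off the work surface, if the arm or the gripper's body presses on something with over 40 N, if the wrist force passes 120 N, or if a joint passes its speed limit or range.

## Robot

A 7-joint arm with a two-finger parallel gripper is mounted at the origin on a cart in front of the work surface, level with it; the furniture and walls round the work are solid. World frame = base frame: x ahead of the robot, y to its left, z up, the work surface at z = 0. Lengths are in mm, angles in rad, forces in N, time in s.
With the tool pointing down it reaches from about 425 to 1025 mm from the base axis. Payload 3.6 kg.
Tool frame: the origin (TCP) lies at the very end of the fingers, on their centre line; the grasp point (between the pads) lies 19 mm behind it (hold_point_z is the distance from the TCP to the grasp point, in mm); z points along the fingers, y is the direction in which the jaws open and shut (so a half turn about z gives the same grasp; the last joint's range is limited). The gripper opens to 85 mm and grips with 20 to 120 N. Pads are 22 mm wide; open, the fingers measure 114 mm over their backs; the gripper's body (76 mm by 85 mm) begins 54 mm behind the grasp point. The pads swing forward as they close: fully open they stand 13 mm farther back than shut.
Start: joints at [-1.304, 0.591, 0.048, 1.609, -0.033, 0.943, -0.034], TCP at [255.259, 678.581, 231.302] pointing down, gripper open.
Joint ranges: [-2.69, 2.69], [-0.47, 2.24], [-1.27, 1.36], [0.19, 2.51], [-1.53, 4.68], [0.08, 2.07], [-3.09, 3.09]. Speed limits (rad/s): [2.57, 2.57, 3.14, 3.14, 3.14, 3.14, 3.14].

## Interface

Orientations are given as a rotation vector (axis times angle).
In Python, from workcell import observe, capture, get_calibration, job_done, hold_point_z gives the robot as it stands.
- The arm moves only by the shell command python3 -m inch 'ROWS' [FORCE]. ROWS is a JSON object of lists of equal length, an entry for each row: "twist": the turn, a rotation vector about the tool's x, y, z scaled (see below), a list of three; "slide": the shift along the tool's x, y, z scaled (see below), a list of three; "hand": the opening, from -1 (shut) to 1 (fully open). In form: {"twist": [[wx, wy, wz], ...], "slide": [[tx, ty, tz], ...], "hand": [hand, ...]}. A call has 1 to 10 rows; each row is the pose to reach, as a shift and turn from the pose measured when the call began, along the tool's axes at that moment; what a row does not reach only later rows make up. The controller multiplies each number of a shift by 0.25 m and each number of a turn by 90 degrees. A row lasts 1/10 s, in which the tool goes at most 50 mm and 8.59 degrees, less where a joint would pass 70% of its speed; a pose out of reach is approached as far as the arm can. A call with a number of a shift or a turn outside -1 to 1 is refused whole. A call with a gripper value outside its range is refused whole. The fingers move at their own pace and stop on an object; FORCE is the grip in N (left out, the last holds). Time passes only in rows, so rows that repeat a pose let the fingers close. It gives the time, the measured TCP pose, the force and the opening at its end, in the units of the state.
- observe(): the state, without advancing time (a new reading comes with each control period).
- capture(name): name is "side" or "top"; returns the picture (400x640x3 uint8, blue, green, red); there is no depth.
- get_calibration(name): a dict with "fovy" (degrees; the focal length in pixels is half the picture's height over the tangent of half this angle, whatever the lens; pixels are square), "cx", "cy" (the principal point, pixels), "origin" and "rotation" of the camera in the world. Camera axes: x right, y down, z forward; pixel columns grow to the right and rows downward; lengths in mm; the calibration is good to about 2 mm. A picture is of the moment at which its call begins. get_calibration takes no time and is no camera call.
- job_done(): hands the job in, once; it reports no verdict.
The state is a dict: "time_s": time; "qpos": joint angles; "qvel": joint speeds; "joint_efforts": joint torques, N m; "ee_pos": TCP position; "orientation": TCP orientation; "force": force on the tool from outside, world axes, zero at the start; "wrist_torque": the same for the moment, N m; "finger_gap": finger opening in mm.
Only numpy, scipy, OpenCV 4.12 (cv2) and the standard library are available. Lean on these libraries where they do the work, as an engineer would, in place of code of your own. Each camera call takes 0.05 s, during which the arm holds its last target.

## Working session

There is one attempt and no reset: what is moved stays moved. The work goes in short steps, Python scripts to look and compute and a shell command to move; the robot and the scene stay as the last step left them, time stands still between calls to the robot, and variables do not carry over. Pictures are saved under pics/ and viewed, and the job is handed in when it is done.

```bash
ls; mkdir -p pics; python3 - <<'E'
from workcell import *
import cv2,numpy as np
print(observe()); print(hold_point_z)
for n in("side","top"):
    c=get_calibration(n);print(n,c);cv2.imwrite(f"pics/{n}0.png",capture(n))
E
```

```text
pics
{'time_s': 0.0, 'qpos': array([-1.3045338 ,  0.59211672,  0.04831189,  1.60986212, -0.03332669,
        0.94269405, -0.03369163]), 'qvel': array([-2.39862372e-04, -1.99915643e-04, -9.76503452e-04,  7.74632185e-04,
        7.85484820e-04,  5.63262063e-05,  3.34946169e-04]), 'joint_efforts': array([ 6.41010083e-04, -5.48691952e+01,  1.54667716e+00, -1.98122406e+01,
        9.25807573e-03,  8.74255114e-03,  1.83415369e-05]), 'ee_pos': array([254.93551476, 677.79501564, 230.12807841]), 'orientation': array([-0.56192188, -3.09062828,  0.00354273]), 'force': array([-0.38792828,  0.52948109,  0.4652224 ]), 'wrist_torque': array([ 0.01684003,  0.01989353, -0.04768424]), 'finger_gap': 85.82579164231562}
18.700000000000003
side {'fovy': 45.118702980891044, 'cx': 314.7711425174198, 'cy': 202.1167720660462, 'origin': array([ 489.38964501, 1139.03060796,  676.62230867]), 'rotation': array([-0.03072971,  2.66248807, -1.59832507])}
top {'fovy': 48.00110518478997, 'cx': 314.87242594791945, 'cy': 202.33712063958546, 'origin': array([ 311.25346479,  -22.28494941, 1560.88401249]), 'rotation': array([-2.14268724,  2.13132311, -0.17488129])}
```

View pics/side0.png

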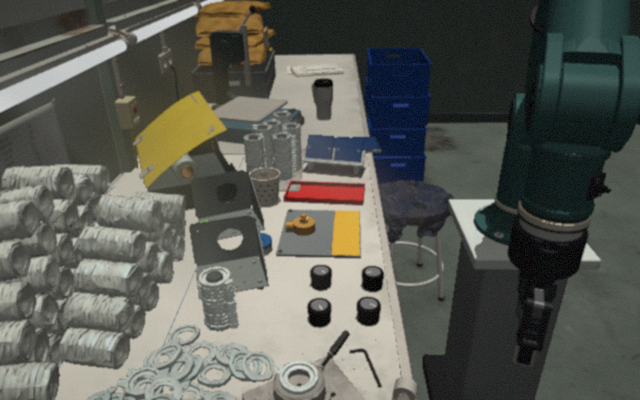

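View pics/top0.png

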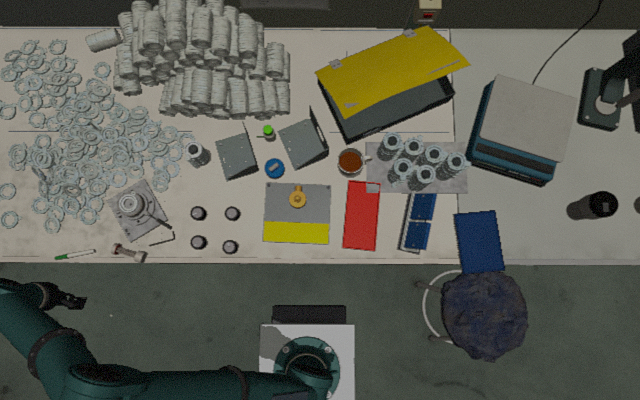

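```bash
cat > h.py <<'E'
from workcell import *
import cv2,numpy as np
from scipy.spatial.transform import Rotation as R
def cam(n):
    c=get_calibration(n);f=200/np.tan(np.radians(c['fovy'])/2)
    return f,c['cx'],c['cy'],np.array(c['origin']),R.from_rotvec(c['rotation']).as_matrix()
def unp(n,u,v,z):
    f,cx,cy,o,M=cam(n);d=M@np.array([(u-cx)/f,(v-cy)/f,1.]);return o+d*(z-o[2])/d[2]
def prj(n,p):
    f,cx,cy,o,M=cam(n);q=M.T@(np.asarray(p,float)-o);return np.array([f*q[0]/q[2]+cx,f*q[1]/q[2]+cy])
def shot(n,name,box=None,k=4,im=None):
    im=capture(n) if im is None else im
    if box: x0,y0,x1,y1=box; im=cv2.resize(im[y0:y1,x0:x1],None,fx=k,fy=k,interpolation=cv2.INTER_CUBIC)
    cv2.imwrite(f"pics/{name}.png",im)
def move(target_pos,target_rot=None):
    """print slide/twist numbers from the current pose to a target TCP pose (world)"""
    s=observe();Rm=R.from_rotvec(s['orientation'])
    d=Rm.inv().apply(np.array(target_pos)-s['ee_pos'])/250
    tw=np.zeros(3)
    if target_rot is not None: tw=(Rm.inv()*target_rot).as_rotvec()/(np.pi/2)
    print("slide",d.round(4),"twist",tw.round(4),"mm",(d*250).round(1)); return d,tw
def down(yaw):
    """tool down; jaw (tool y) axis at angle yaw from world x"""
    y=np.array([np.cos(yaw),np.sin(yaw),0]);z=np.array([0,0,-1.]);return R.from_matrix(np.c_[np.cross(y,z),y,z])
def st():
    s=observe();M=R.from_rotvec(s['orientation']).as_matrix()
    print("t",round(s['time_s'],2),"tcp",s['ee_pos'].round(1),"y",M[:,1].round(3),"z",M[:,2].round(3),"F",s['force'].round(1),"tq",s['wrist_torque'].round(2),"gap",round(s['finger_gap'],1));print("q",s['qpos'].round(2))
E
python3 - <<'E'
from h import *
t=cv2.imread("pics/top0.png");s=cv2.imread("pics/side0.png")
shot("top","t_a",(180,150,340,260),5,t)
shot("top","t_b",(320,150,480,260),5,t)
shot("side","s_a",(265,195,425,335),5,s)
shot("side","s_b",(255,120,415,220),5,s)
st()
E
```

```text
t 0.1 tcp [255.  677.9 230.2] y [ 0.352  0.936 -0.002] z [-0.001 -0.002 -1.   ] F [0.  0.  0.4] tq [-0.03 -0.01  0.02] gap 85.0
q [-1.3   0.59  0.05  1.61 -0.03  0.94 -0.03]
```

View pics/t_a.png

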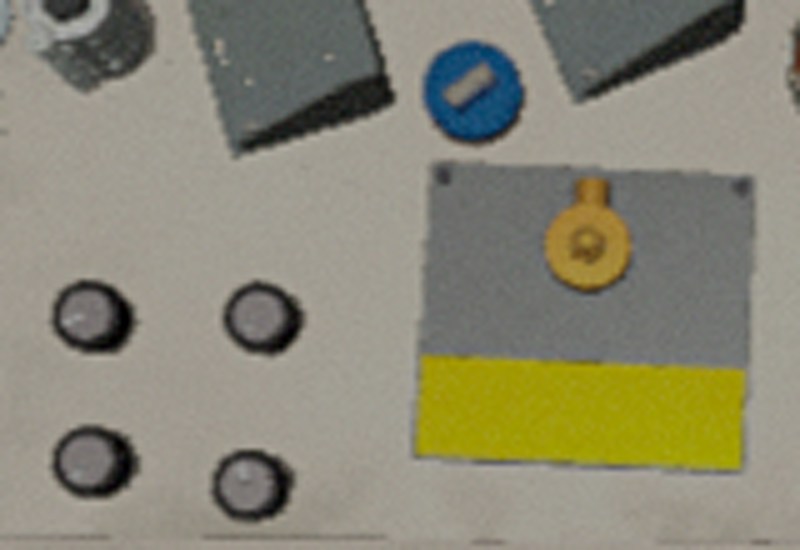

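View pics/t_b.png

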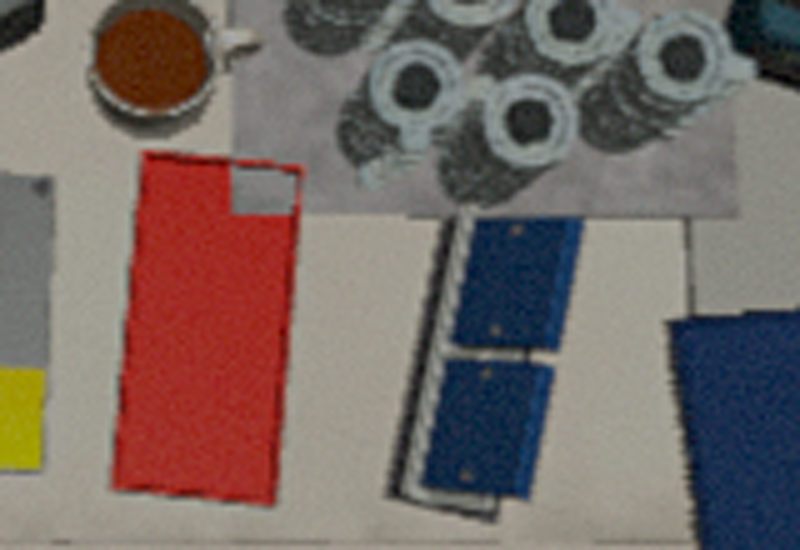

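View pics/s_a.png

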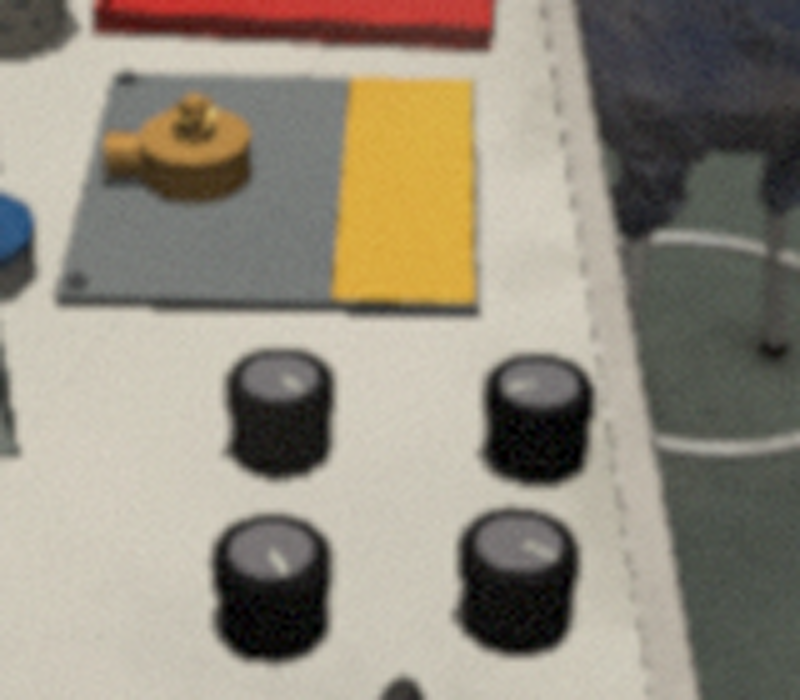

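View pics/s_b.png

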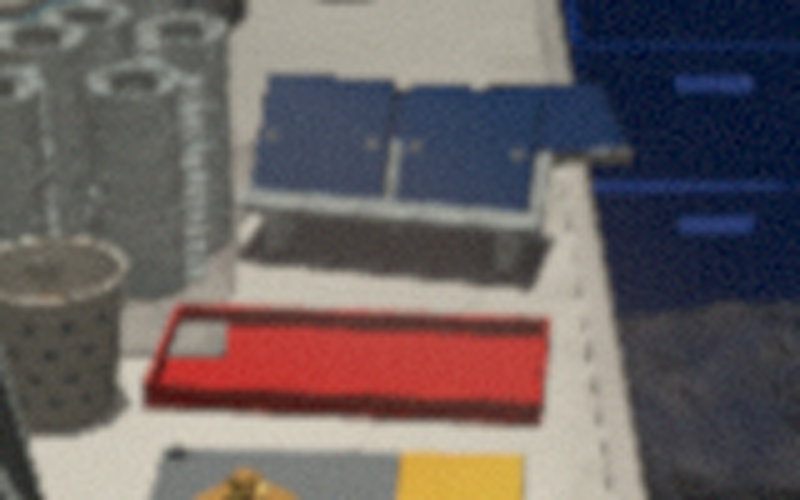

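```bash
python3 - <<'E'
from h import *
from scipy.optimize import least_squares
T=lambda x,y:(x/5+180-.4,y/5+150-.4)
T2=lambda x,y:(x/5+320-.4,y/5+150-.4)
S=lambda x,y:(x/5+265-.4,y/5+195-.4)
S2=lambda x,y:(x/5+255-.4,y/5+120-.4)
def tri(a,b):
    return least_squares(lambda p:np.r_[prj("top",p)-a,prj("side",p)-b],[600,100,30]).x.round(1)
for n,a,b in [("A",(91,310),(273,549)),("B",(259,313),(280,376)),("C",(91,457),(518,545)),("D",(248,482),(538,382))]:
    print(n,unp("top",*T(*a),40).round(1),unp("side",*S(*b),40).round(1),tri(T(*a),S(*b)))
print("block",unp("top",*T(588,246),34.5).round(1),unp("side",*S(195,142),34.5).round(1), "stud",unp("top",*T(588,241),56).round(1),unp("side",*S(196,103),56).round(1))
for n,a,b in [("c1",(432,162),(114,76)),("c2",(753,176),(472,80)),("c3",(743,470),(476,302)),("c4",(415,457),(60,300))]:
    print(n,unp("top",*T(*a),8).round(1))
for b in [(114,76),(472,80),(476,302),(60,300)]: print(unp("side",*S(*b),8).round(1))
print("tray")
for a in [(142,151),(303,168),(274,504),(112,490)]: print(unp("top",*T2(*a),18).round(1))
print("rack/guards top")
for n,a,b in [("far up near-lip",(472,217),(250,190)),("far top",(560,217),(268,75)),("g1 mid low",(455,343),(385,200)),("g1 mid top",(555,350),(393,80)),("g2 mid low",(441,360),(400,200)),("g2midtop",(548,366),(402,88)),("g2 low near",(424,486),(530,212)),("g2 near top",(530,497),(545,92))]:
    print(n,tri(T2(*a),S2(*b)))
print("tin",unp("top",*T(473,92),31).round(1),"mug",unp("top",*T2(150,60),93).round(1))
E
```

```text
A [526.4 377.2  40. ] [520.6 381.5  40. ] [522.3 378.   37.3]
B [525.  262.3  40. ] [520.7 264.4  40. ] [522.  262.6  38.9]
C [426.  372.5  40. ] [422.2 378.   40. ] [423.  373.7  36.5]
D [409.7 265.7  40. ] [406.5 268.1  40. ] [407.4 266.2  38.7]
block [573.6  38.2  34.5] [570.8  50.2  34.5] stud [573.4  37.4  56. ] [569.8  46.6  56. ]
c1 [637.7 150.1   8. ]
c2 [628.9 -76.5   8. ]
c3 [421.9 -69.5   8. ]
c4 [429.6 157.    8. ]
[625.  -69.4   8. ]
[419.8 -64.3   8. ]
[428. 159.   8.]
[632.1 158.3   8. ]
tray
[ 645.1 -138.6   18. ]
[ 633.5 -251.5   18. ]
[ 398.8 -227.3   18. ]
[ 407.7 -116.5   18. ]
rack/guards top
far up near-lip [ 591.9 -362.2   47.4]
far top [ 580.  -405.1  113.5]
g1 mid low [ 502.9 -348.1   45.9]
g1 mid top [ 493.9 -399.3  111.1]
g2 mid low [ 491.8 -337.4   50.2]
g2midtop [ 485.9 -395.7  106.3]
g2 low near [ 406.6 -324.2   46.7]
g2 near top [ 395.8 -379.7  109.4]
tin [683. 120.  31.] mug [ 691.4 -138.8   93. ]
```

```bash
python3 - <<'E'
from h import *
move([523,263,150],down(np.radians(27)))
E
```

```text
slide [-1.5876 -1.1752  0.3235] twist [-0.0012  0.0005  0.471 ] mm [-396.9 -293.8   80.9]
```

```bash
python3 -m inch '{"twist":[[0,0,0.1],[0,0,0.2],[0,0,0.24],[0,0,0.24],[0,0,0.24],[0,0,0.24],[0,0,0.24]],"slide":[[-0.16,-0.12,0],[-0.32,-0.24,0],[-0.48,-0.36,0],[-0.64,-0.48,0],[-0.8,-0.6,0],[-0.8,-0.6,0],[-0.8,-0.6,0]],"hand":[1,1,1,1,1,1,1]}' 40; python3 - <<'E'
from h import *
st()
move([523,263,150],down(np.radians(27)))
E
```

```text
time_s: 0.8
ee_pos: [390.6, 465.1, 230.5]
orientation: [1.137, 2.928, -0.004]
force: [-1.1, 0.4, 0.3]
finger_gap: 85.7
t 0.8 tcp [390.6 465.1 230.5] y [ 0.675  0.738 -0.003] z [-0.001 -0.003 -1.   ] F [-1.1  0.4  0.3] tq [ 0.08 -0.02 -0.06] gap 85.7
q [-1.06  0.45  0.16  1.89 -0.09  0.82 -0.02]
slide [-0.9362 -0.2382  0.3236] twist [-0.0014  0.0011  0.2283] mm [-234.   -59.6   80.9]
```

```bash
python3 -m inch '{"twist":[[0,0,0.1],[0,0,0.2],[0,0,0.23],[0,0,0.23],[0,0,0.23],[0,0,0.23],[0,0,0.23],[0,0,0.23]],"slide":[[-0.16,-0.04,0.05],[-0.32,-0.08,0.1],[-0.48,-0.12,0.15],[-0.64,-0.16,0.2],[-0.8,-0.2,0.25],[-0.936,-0.238,0.32],[-0.936,-0.238,0.324],[-0.936,-0.238,0.324]],"hand":[1,1,1,1,1,1,1,1]}' 40; python3 - <<'E'
from h import *
st()
move([523,263,13],down(np.radians(27)))
shot("top","t1");shot("side","s1")
t=cv2.imread("pics/top0.png")
E
```

```text
time_s: 1.6
ee_pos: [522.6, 263.9, 149.0]
orientation: [-1.644, -2.676, 0.006]
force: [0.1, -0.2, -0.1]
finger_gap: 85.3
t 1.6 tcp [522.6 263.9 149. ] y [ 0.892  0.452 -0.003] z [-0.002 -0.003 -1.   ] F [ 0.1 -0.2 -0.1] tq [-0.01  0.02 -0.  ] gap 85.3
q [-0.71  0.54  0.23  2.   -0.2   0.63  0.11]
slide [-0.0032  0.0016  0.5441] twist [-0.0021  0.0008 -0.0015] mm [ -0.8   0.4 136. ]
```

View pics/s1.png

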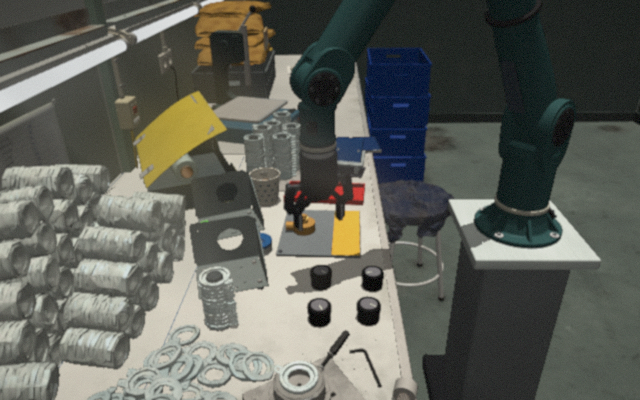

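View pics/t1.png

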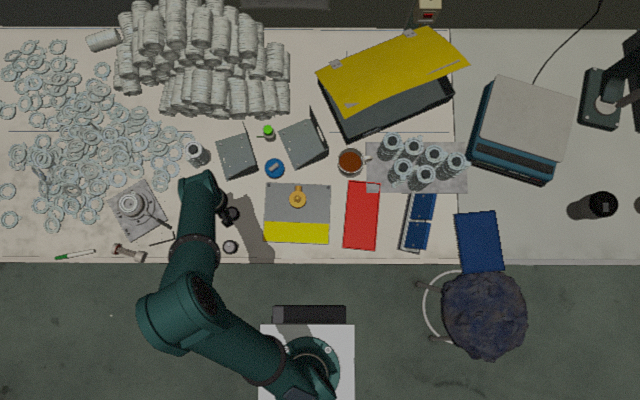

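```bash
python3 -m inch '{"twist":[[0,0,0],[0,0,0],[0,0,0],[0,0,0],[0,0,0],[0,0,0],[0,0,0],[0,0,0]],"slide":[[0,0,0.15],[0,0,0.3],[0,0,0.44],[0,0,0.52],[0,0,0.544],[0,0,0.544],[0,0,0.544],[0,0,0.544]],"hand":[1,1,1,1,1,1,1,1]}' 40;  python3 -m inch '{"twist":[[0,0,0],[0,0,0],[0,0,0],[0,0,0],[0,0,0],[0,0,0],[0,0,0],[0,0,0]],"slide":[[0,0,0],[0,0,0],[0,0,0],[0,0,0],[0,0,0],[0,0,0],[0,0,0],[0,0,0]],"hand":[0.1,-0.1,-0.3,-0.5,-0.7,-1,-1,-1]}' 40; python3 - <<'E'
from h import *
st()
E
```

```text
time_s: 2.5
ee_pos: [522.9, 266.8, 15.3]
orientation: [1.639, 2.679, 0.001]
force: [0.2, -0.3, 0.3]
finger_gap: 85.3
time_s: 3.3
ee_pos: [522.8, 266.8, 16.2]
orientation: [1.639, 2.68, 0.002]
force: [-0.8, -0.2, 7.1]
finger_gap: 46.7
t 3.3 tcp [522.8 266.8  16.2] y [0.89  0.455 0.001] z [ 0.001  0.001 -1.   ] F [-0.8 -0.2  7.1] tq [-0.18  0.28 -0.01] gap 46.7
q [-0.65  0.74  0.14  2.04 -0.26  0.37  0.17]
```

```bash
python3 -m inch '{"twist":[[0,0,0],[0,0,0],[0,0,0],[0,0,0],[0,0,0],[0,0,0]],"slide":[[0,0,-0.1],[0,0,-0.25],[0,0,-0.4],[0,0,-0.5],[0,0,-0.5],[0,0,-0.5]],"hand":[-1,-1,-1,-1,-1,-1]}' 60; python3 - <<'E'
from h import *
st()
shot("side","s2",(240,130,440,290),4)
move([573,41,130],down(np.radians(100)))
E
```

```text
time_s: 3.9
ee_pos: [522.4, 266.7, 141.3]
orientation: [1.639, 2.68, 0.002]
force: [-1.2, 0.1, -1.4]
finger_gap: 46.3
t 3.9 tcp [522.4 266.7 141.3] y [0.89  0.455 0.002] z [ 0.001  0.001 -1.   ] F [-1.2  0.1 -1.4] tq [-0.03  0.02  0.04] gap 46.3
q [-0.71  0.55  0.23  2.   -0.21  0.61  0.12]
slide [-0.8959 -0.2278  0.0411] twist [-2.0e-04 -4.0e-04 -8.1e-01] mm [-224.   -57.    10.3]
```

View pics/s2.png

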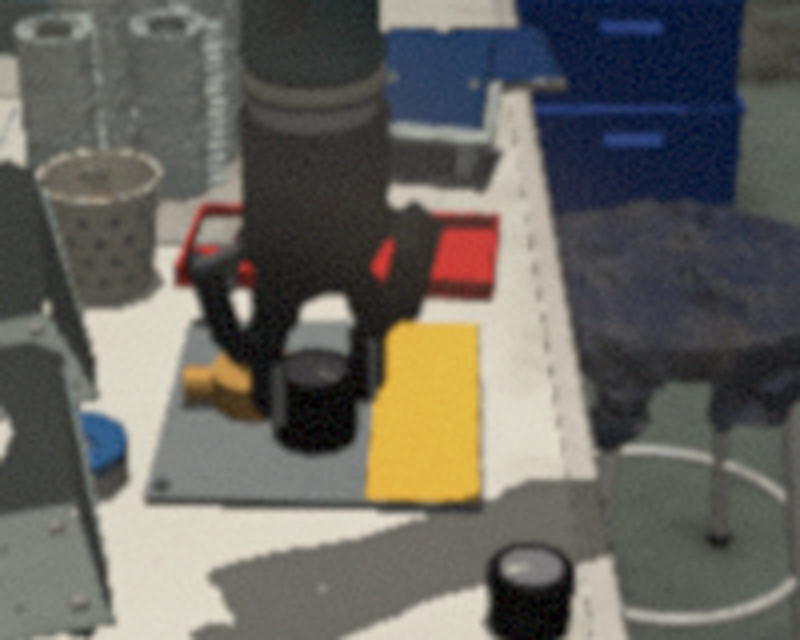

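```bash
python3 -m inch '{"twist":[[0,0,-0.09],[0,0,-0.18],[0,0,-0.27],[0,0,-0.36],[0,0,-0.45],[0,0,-0.54],[0,0,-0.63],[0,0,-0.72],[0,0,-0.81],[0,0,-0.81]],"slide":[[-0.1,-0.02,0],[-0.25,-0.06,0],[-0.4,-0.1,0],[-0.55,-0.14,0],[-0.7,-0.18,0.02],[-0.85,-0.216,0.04],[-0.896,-0.228,0.04],[-0.896,-0.228,0.04],[-0.896,-0.228,0.04],[-0.896,-0.228,0.04]],"hand":[-1,-1,-1,-1,-1,-1,-1,-1,-1,-1]}' 60; python3 - <<'E'
from h import *
print(unp("side",318.9,222.6,165))
st()
shot("side","s3",(270,150,400,270),6)
shot("top","t3",(240,160,370,270),6)
move([573,41,90],down(np.radians(100)))
E
```

```text
time_s: 4.95
ee_pos: [571.5, 40.3, 128.3]
orientation: [0.272, -3.125, -0.001]
force: [0.5, 0.5, -1.7]
finger_gap: 46.2
[522.23117514 269.86239373 165.        ]
t 4.95 tcp [571.5  40.3 128.3] y [-0.173  0.985  0.001] z [-0.005  0.001 -1.   ] F [ 0.5  0.5 -1.7] tq [-0.05 -0.01  0.04] gap 46.2
q [-0.03  0.55 -0.16  2.02  0.15  0.59  1.45]
slide [-4.900e-03 -1.000e-04  1.556e-01] twist [ 0.0005 -0.0022 -0.002 ] mm [-1.2 -0.  38.9]
```

View pics/s3.png

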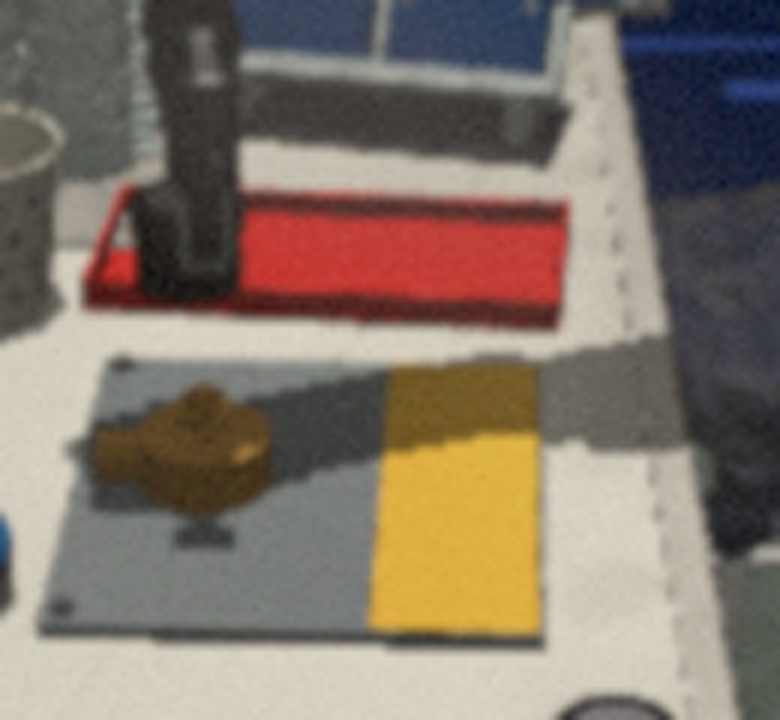

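View pics/t3.png

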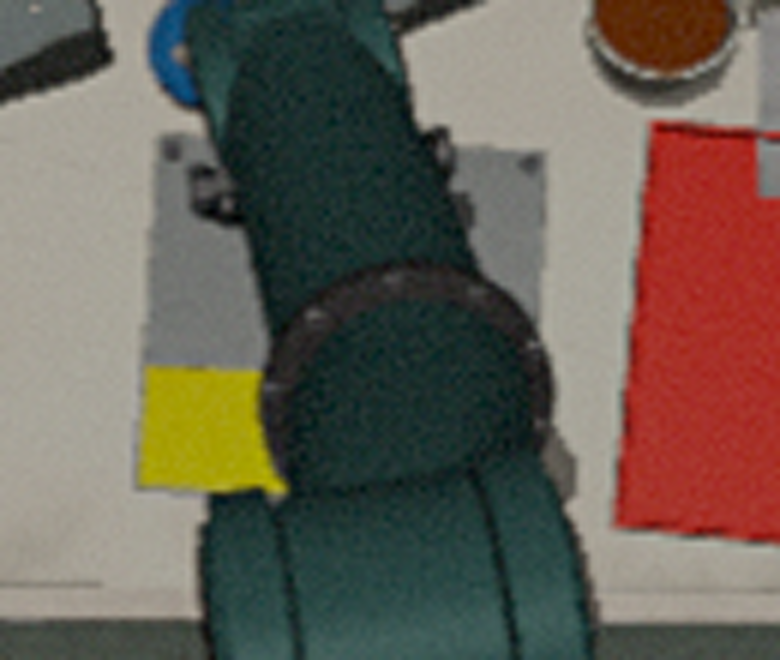

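```bash
python3 - <<'E'
from h import *
move([523,250,60],down(np.radians(100)))
E
python3 -m inch '{"twist":[[0,0,0],[0,0,0],[0,0,0],[0,0,0],[0,0,0],[0,0,0],[0,0,0],[0,0,0]],"slide":[[-0.05,0.14,0],[-0.05,0.3,0],[0.0,0.46,0],[0.0,0.62,0.05],[0.05,0.86,0.15],[0.05,0.86,0.27],[0.05,0.86,0.27],[0.05,0.86,0.27]],"hand":[-1,-1,-1,-1,-1,-1,-1,-1]}' 60; python3 - <<'E'
from h import *
st()
move([523,250,16],down(np.radians(100)))
E
```

```text
slide [0.0492 0.8577 0.2765] twist [ 0.0005 -0.0022 -0.002 ] mm [ 12.3 214.4  69.1]
time_s: 5.85
ee_pos: [521.7, 250.1, 60.6]
orientation: [0.268, -3.124, 0.002]
force: [0.8, -0.9, -0.4]
finger_gap: 46.3
t 5.85 tcp [521.7 250.1  60.6] y [-0.17   0.985 -0.001] z [-0.006 -0.002 -1.   ] F [ 0.8 -0.9 -0.4] tq [-0.02 -0.04 -0.04] gap 46.3
q [-0.45  0.66 -0.11  2.04  0.15  0.46  1.08]
slide [-0.006  -0.0009  0.1786] twist [-0.0006 -0.0039 -0.0021] mm [-1.5 -0.2 44.6]
```

```bash
python3 -m inch '{"twist":[[0,0,0],[0,0,0],[0,0,0],[0,0,0],[0,0,0]],"slide":[[0,0,0.06],[0,0,0.12],[0,0,0.16],[0,0,0.176],[0,0,0.176]],"hand":[-1,-1,-1,-1,-1]}' 60; python3 -m inch '{"twist":[[0,0,0],[0,0,0],[0,0,0]],"slide":[[0,0,0],[0,0,0],[0,0,0]],"hand":[0.8,0.8,0.8]}' 40;python3 -m inch '{"twist":[[0,0,0.09],[0,0,0.18],[0,0,0.27],[0,0,0.36],[0,0,0.45],[0,0,0.54],[0,0,0.63],[0,0,0.72],[0,0,0.81],[0,0,0.9]],"slide":[[0,0,0],[0,0,0],[0,0,0],[0,0,0],[0,0,0],[0,0,0],[0,0,0],[0,0,0],[0,0,0],[0,0,0]],"hand":[0.8,0.8,0.8,0.8,0.8,0.8,0.8,0.8,0.8,0.8]}' 40;python3 - <<'E'
from h import *
st()
move([523,250,16],down(np.radians(10)))
E
```

```text
time_s: 6.35
ee_pos: [521.5, 249.0, 16.6]
orientation: [0.266, -3.124, 0.004]
force: [0.9, -0.9, -0.5]
finger_gap: 46.1
time_s: 6.65
ee_pos: [521.9, 249.0, 16.7]
orientation: [0.266, -3.124, 0.003]
force: [-0.2, -0.5, 0.4]
finger_gap: 76.7
time_s: 7.65
ee_pos: [522.0, 249.4, 16.8]
orientation: [-1.836, -2.546, 0.008]
force: [0.4, -0.5, -1.1]
finger_gap: 76.8
t 7.65 tcp [522.  249.4  16.8] y [ 0.949  0.316 -0.006] z [-0.006 -0.002 -1.   ] F [ 0.4 -0.5 -1.1] tq [ 0.09 -0.    0.02] gap 76.8
q [-0.68  0.74  0.22  2.06 -0.41  0.38  0.19]
slide [0.0009 0.0047 0.0032] twist [-0.0038  0.0005  0.0934] mm [0.2 1.2 0.8]
```

```bash
python3 -m inch '{"twist":[[0,0,0],[0,0,0],[0,0,0],[0,0,0],[0,0,0],[0,0,0],[0,0,0]],"slide":[[0,0,0],[0,0,0],[0,0,0],[0,0,0],[0,0,0],[0,0,0],[0,0,0]],"hand":[0.2,-0.1,-1,-1,-1,-1,-1]}' 40; python3 -c "
from h import *
st()"
python3 -m inch '{"twist":[[0,0,0],[0,0,0],[0,0,0],[0,0,0]],"slide":[[0,0,0],[0,0,0],[0,0,0],[0,0,-0.1]],"hand":[0.8,0.8,1,1]}' 40
python3 -m inch '{"twist":[[0,0,0],[0,0,0],[0,0,0],[0,0,0],[0,0,0],[0,0,0],[0,0,0]],"slide":[[0,0,-0.2],[0,0,-0.4],[-0.1,0,-0.5],[-0.3,0,-0.5],[-0.5,0,-0.5],[-0.7,0,-0.5],[-0.8,0,-0.5]],"hand":[1,1,1,1,1,1,1]}' 40
python3 - <<'E'
from h import *
st()
im=capture("top");cv2.imwrite("pics/t4.png",im)
shot("top","t4c",(180,150,340,260),5,im)
E
```

```text
time_s: 8.35
ee_pos: [522.6, 249.8, 17.3]
orientation: [-1.835, -2.546, 0.006]
force: [0.5, 0.2, 5.3]
finger_gap: 46.5
t 8.35 tcp [522.6 249.8  17.3] y [ 0.949  0.316 -0.004] z [-0.004 -0.001 -1.   ] F [0.5 0.2 5.3] tq [ 0.22 -0.11  0.05] gap 46.5
q [-0.68  0.74  0.22  2.06 -0.41  0.38  0.19]
time_s: 8.75
ee_pos: [520.1, 248.6, 39.8]
orientation: [-1.833, -2.544, 0.015]
force: [-0.3, -0.1, 0.6]
finger_gap: 85.3
time_s: 9.45
ee_pos: [585.4, 53.3, 165.3]
orientation: [-1.843, -2.54, 0.018]
force: [-0.2, 1.2, 1.0]
finger_gap: 85.4
t 9.45 tcp [585.4  53.3 165.3] y [ 0.951  0.31  -0.011] z [-0.01  -0.007 -1.   ] F [-0.2  1.2  1. ] tq [ 0.03  0.01 -0.  ] gap 85.4
q [-0.44  0.53  0.37  1.98 -0.29  0.69  0.43]
```

View pics/t4c.png

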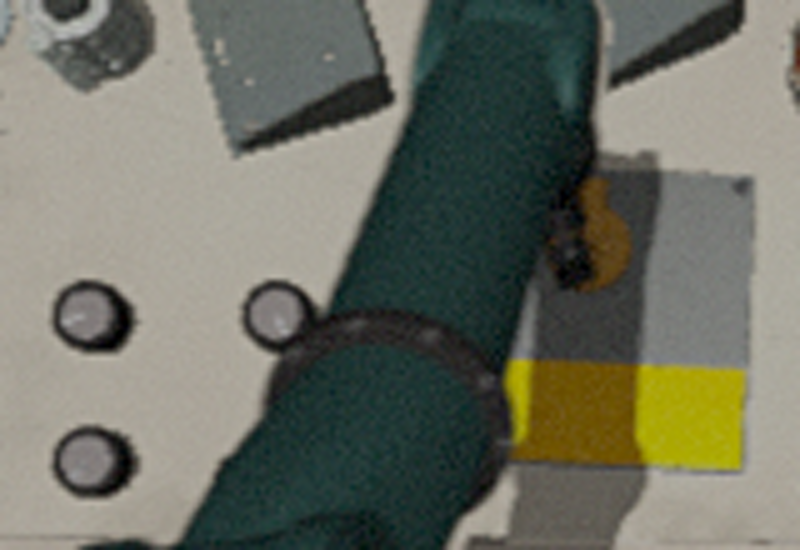

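```bash
python3 - <<'E'
from h import *
im=cv2.imread("pics/t4.png"); im0=cv2.imread("pics/top0.png")
# disc segmentation: grey (160ish) top within dark ring
def disc(im,u,v,r=6):
    x0,y0=int(u)-r,int(v)-r
    p=cv2.resize(im[y0:y0+2*r+1,x0:x0+2*r+1],None,fx=8,fy=8,interpolation=cv2.INTER_CUBIC)
    g=cv2.GaussianBlur(cv2.cvtColor(p,cv2.COLOR_BGR2GRAY),(0,0),3)
    n,l,s,c=cv2.connectedComponentsWithStats((g>90).astype(np.uint8))
    k=l[g.shape[0]//2,g.shape[1]//2]
    return (x0+(c[k][0]+.5)/8-.5,y0+(c[k][1]+.5)/8-.5),s[k][4]/64
for n,I,u,v in [("Bnew",im,235.4,211.6),("A",im0,198,211.6),("B",im0,231.4,212.2),("C",im0,198,241),("D",im0,229.2,246)]:
    c,a=disc(I,u,v);print(n,np.round(c,2),round(a,1),unp("top",*c,40).round(1))
# brass seg
h=cv2.cvtColor(im0,cv2.COLOR_BGR2HSV)[185:210,280:320]
m=((h[...,0]>12)&(h[...,0]<26)&(h[...,1]>110)).astype(np.uint8)
for r in m: print(''.join('#' if x else '.' for x in r))
E
```

```text
Bnew [234.65 212.47] 75.9 [524.1 251.2  40. ]
A [196.59 212.51] 70.4 [523.3 381.2  40. ]
B [231.14 212.73] 69.0 [523.1 263.2  40. ]
C [196.75 241.69] 74.2 [423.7 375.9  40. ]
D [228.83 246.51] 76.2 [408.  266.9  40. ]
........................................
...............#######..................
...............#######..................
...............#######..................
...............#######..................
...............#######..................
..............########..................
.............##########.................
...........#############................
...........##############...............
..........###############...............
.........#################..............
.........#################..............
.........#################..............
.........#################..............
.........#################..............
..........################..............
..........################..............
..........###############...............
...........##############...............
...........#############................
.............##########.................
...............######...................
........................................
........................................
```

```bash
python3 - <<'E'
from h import *
from scipy.optimize import least_squares
im=cv2.imread("pics/top0.png")
h=cv2.cvtColor(im,cv2.COLOR_BGR2HSV)
m=((h[...,0]>22)&(h[...,0]<35)&(h[...,1]>150)).astype(np.uint8); m[:, :255]=0; m[:,340:]=0; m[:210]=0; m[260:]=0
ys,xs=np.nonzero(m); print(len(xs),xs.mean(),ys.mean(),xs.min(),xs.max(),ys.min(),ys.max())
c=unp("top",xs.mean(),ys.mean(),8);print("strip",c.round(1))
r=cv2.minAreaRect(np.c_[xs,ys].astype(np.float32));print(r)
# brass: model fit: disc top at 34.5 radius 30 + side tab ignored: fit circle to lower/left/right boundary
# fit plate edges with gradient: sample lines along edges
g=cv2.GaussianBlur(cv2.cvtColor(im,cv2.COLOR_BGR2GRAY),(0,0),.8).astype(float)
def edge(u,v,d,L=5):
    t=np.arange(-L,L+.01,.1);p=np.array([[u+d[0]*k,v+d[1]*k] for k in t]).astype(np.float32)
    s=cv2.remap(g.astype(np.float32),p[:,0].reshape(1,-1),p[:,1].reshape(1,-1),cv2.INTER_LINEAR)[0]
    gr=np.abs(np.gradient(s));w=gr**2;return (t*w).sum()/w.sum()
def pts(e):
    cx,cy,yaw=e;out=[]
    Rz=np.array([[np.cos(yaw),-np.sin(yaw)],[np.sin(yaw),np.cos(yaw)]])
    for a,b,n in [((105,-95),(105,95),(1,0)),((-105,-95),(-105,95),(-1,0)),((-95,-115),(95,-115),(0,-1)),((-95,115),(95,115),(0,1))]:
        for k in np.linspace(0,1,25):
            q=(1-k)*np.array(a)+k*np.array(b);p=Rz@q+[cx,cy];p2=Rz@(q+n)+[cx,cy]
            u=prj("top",[*p,8]);d=prj("top",[*p2,8])-u;d/=np.linalg.norm(d);out.append((u,d,n))
    return out
P=pts((529.5,40,-.036)); 
obs=[(edge(*u,d)*d+u,d) for u,d,n in P]
def res(e): return [ (o[0]-q[0])@o[1] for o,q in zip(obs,pts(e))]
f=least_squares(res,[529.5,40,-.036],loss='soft_l1',f_scale=.3);print(f.x, np.round(f.fun,1))
cx,cy,y=f.x;print("port",cx+45*np.cos(y),cy+45*np.sin(y))
E
```

```text
1280 295.50625 231.91015625 263 328 221 243
strip [461.7  43.8   8. ]
((295.5875244140625, 231.8994598388672), (64.69386291503906, 19.89940071105957), 2.38594388961792)Traceback (most recent call last):
  File "<stdin>", line 27, in <module>
    return func(*args, **kwargs)
    result = trf(vector_fun.fun, vector_fun.jac, x0, f0, J0, lb, ub, ftol, xtol,
                 gtol, max_nfev, x_scale, loss_function, tr_solver,
                 tr_options.copy(), verbose, callback=callback_wrapped)
    return trf_no_bounds(
        fun, jac, x0, f0, J0, ftol, xtol, gtol, max_nfev, x_scale,
        loss_function, tr_solver, tr_options, verbose, callback=callback)
    J = jac(x)
    self._update_jac()
    ~~~~~~~~~~~~~~~~^^
    self.J = self.jac_wrapped(xp_copy(self.x), f0=self.f)
             ~~~~~~~~~~~~~~~~^^^^^^^^^^^^^^^^^^^^^^^^^^^^
    J, dct = approx_derivative(
             ~~~~~~~~~~~~~~~~~^
        self.fun,
        ^^^^^^^^^
    ...<2 lines>...
        **self.finite_diff_options,
        ^^^^^^^^^^^^^^^^^^^^^^^^^^^
    )
    ^
    J, _nfev = _dense_difference(fun_wrapped, x0, f0, h,
[... 282 characters left out ...]
                           ^^^^^^^
    f = np.atleast_1d(self.fun(x, *self.args, **self.kwargs))
                      ~~~~~~~~^^^^^^^^^^^^^^^^^^^^^^^^^^^^^^
    return np.atleast_1d(self.fun(x))
                         ~~~~~~~~^^^
    return self.f(x, *self.args, **self.kwargs)
           ~~~~~~^^^^^^^^^^^^^^^^^^^^^^^^^^^^^^
  File "<stdin>", line 26, in res
  File "<stdin>", line 22, in pts
  File "h.py", line 10, in prj
    f,cx,cy,o,M=cam(n);q=M.T@(np.asarray(p,float)-o);return np.array([f*q[0]/q[2]+cx,f*q[1]/q[2]+cy])
                ~~~^^^
  File "h.py", line 5, in cam
    c=get_calibration(n);f=200/np.tan(np.radians(c['fovy'])/2)
ValueError: time passes only in moves, steps and waits
```

```bash
sed -i 's/^def cam(n):/import functools\n@functools.lru_cache(None)\ndef cam(n):/' h.py; cat > fit.py <<'E'
from h import *
from scipy.optimize import least_squares
im=cv2.imread("pics/top0.png")
g=cv2.GaussianBlur(cv2.cvtColor(im,cv2.COLOR_BGR2GRAY),(0,0),.8).astype(np.float32)
def edge(u,v,d,L=4):
    t=np.arange(-L,L+.01,.1);p=np.array([[u+d[0]*k,v+d[1]*k] for k in t]).astype(np.float32)
    s=cv2.remap(g,p[:,0].reshape(1,-1),p[:,1].reshape(1,-1),cv2.INTER_LINEAR)[0]
    w=np.gradient(s)**2;return (t*w).sum()/w.sum()
def pts(e,hx,hy,z):
    cx,cy,yaw=e;out=[]
    Rz=np.array([[np.cos(yaw),-np.sin(yaw)],[np.sin(yaw),np.cos(yaw)]])
    for a,b,n in [((hx,-.85*hy),(hx,.85*hy),(1,0)),((-hx,-.85*hy),(-hx,.85*hy),(-1,0)),((-.85*hx,-hy),(.85*hx,-hy),(0,-1)),((-.85*hx,hy),(.85*hx,hy),(0,1))]:
        for k in np.linspace(0,1,25):
            q=(1-k)*np.array(a)+k*np.array(b);p=Rz@q+[cx,cy];p2=Rz@(q+n)+[cx,cy]
            u=prj("top",[*p,z]);d=prj("top",[*p2,z])-u;d/=np.linalg.norm(d);out.append((u,d))
    return out
def fit(e0,hx,hy,z):
    for it in range(3):
        obs=[(edge(*u,d)*d+u,d) for u,d in pts(e0,hx,hy,z)]
        f=least_squares(lambda e:[(o[0]-q[0])@o[1] for o,q in zip(obs,pts(e,hx,hy,z))],e0,loss='soft_l1',f_scale=.3);e0=f.x
    print(f.x.round(3),np.round(f.fun.reshape(4,-1).mean(1),2),np.round(f.fun.reshape(4,-1).std(1),2));return f.x
x=fit([529.5,40,-.036],105,115,8);print("port",x[0]+45*np.cos(x[2]),x[1]+45*np.sin(x[2]))
fit([521,-183,.04],120,57.5,18)
E
python3 fit.py
```

```text
[ 5.28488e+02  4.03810e+01 -4.60000e-02] [0.61 0.26 0.22 0.21] [0.86 0.2  0.31 0.3 ]
port 573.4407000119517 38.31413628176062
[ 5.21373e+02 -1.83013e+02 -1.00000e-01] [-0.19 -0.06 -0.04 -0.01] [0.68 0.15 0.2  0.19]
```

```bash
python3 - <<'E'
from h import *
move([522.3,249.6,110],down(np.radians(100)))
E
```

```text
slide [0.8421 0.0029 0.2164] twist [-0.0087 -0.0013 -0.913 ] mm [210.5   0.7  54.1]
```

```bash
python3 -m inch '{"twist":[[0,0,-0.09],[0,0,-0.18],[0,0,-0.27],[0,0,-0.36],[0,0,-0.45],[0,0,-0.54],[0,0,-0.63],[0,0,-0.72],[-0.008,0,-0.81],[-0.009,0,-0.913]],"slide":[[0.1,0,0],[0.25,0,0],[0.4,0,0],[0.55,0,0],[0.7,0,0.1],[0.84,0,0.21],[0.842,0.003,0.216],[0.842,0.003,0.216],[0.842,0.003,0.216],[0.842,0.003,0.216]],"hand":[1,1,1,1,1,1,1,1,1,1]}' 40; python3 - <<'E'
from h import *
st()
move([522.3,249.6,14.5],down(np.radians(100)))
E
```

```text
time_s: 10.5
ee_pos: [521.3, 249.4, 109.5]
orientation: [0.265, -3.128, -0.001]
force: [-0.7, -0.1, -0.5]
finger_gap: 85.7
t 10.5 tcp [521.3 249.4 109.5] y [-0.168  0.986  0.001] z [-0.003  0.    -1.   ] F [-0.7 -0.1 -0.5] tq [-0.05 -0.04  0.02] gap 85.7
q [-0.49  0.58 -0.05  2.03  0.04  0.54  1.17]
slide [-5.3e-03 -2.0e-04  3.8e-01] twist [ 0.0006 -0.0018 -0.0034] mm [-1.3 -0.1 95. ]
```

```bash
python3 -m inch '{"twist":[[0,0,0],[0,0,0],[0,0,0],[0,0,0],[0,-0.002,0],[0,-0.002,0]],"slide":[[0,0,0.12],[0,0,0.24],[0,0,0.34],[0,0,0.37],[-0.005,0,0.38],[-0.005,0,0.38]],"hand":[1,1,1,1,0.6,0.3]}' 40;  python3 -m inch '{"twist":[[0,0,0],[0,0,0],[0,0,0],[0,0,0],[0,0,0]],"slide":[[0,0,0],[0,0,0],[0,0,0],[0,0,0],[0,0,0]],"hand":[-0.1,-1,-1,-1,-1]}' 60; python3 -c "
from h import *
st()"
python3 -m inch '{"twist":[[0,0,0],[0,0,0],[0,0,0],[0,0,0],[0,0,0]],"slide":[[0,0,-0.1],[0,0,-0.25],[0,0,-0.4],[0,0,-0.4],[0,0,-0.4]],"hand":[-1,-1,-1,-1,-1]}' 60; python3 -c "
from h import *
st()
move([572.5,37.3,90],down(np.radians(100)))"
```

```text
time_s: 11.1
ee_pos: [522.5, 249.9, 14.8]
orientation: [-0.266, 3.129, 0.002]
force: [0.6, -0.3, 0.2]
finger_gap: 58.9
time_s: 11.6
ee_pos: [523.5, 250.3, 16.1]
orientation: [-0.265, 3.127, 0.003]
force: [0.0, -0.7, 7.3]
finger_gap: 46.1
t 11.6 tcp [523.5 250.3  16.1] y [-0.168  0.986  0.002] z [ 0.003  0.002 -1.   ] F [ 0.  -0.7  7.3] tq [-0.07  0.14  0.  ] gap 46.1
q [-0.5   0.73 -0.03  2.06  0.06  0.36  1.16]
time_s: 12.1
ee_pos: [523.4, 250.2, 117.0]
orientation: [-0.265, 3.126, 0.004]
force: [-0.2, -0.7, -1.6]
finger_gap: 45.8
t 12.1 tcp [523.4 250.2 117. ] y [-0.168  0.986  0.002] z [ 0.004  0.003 -1.   ] F [-0.2 -0.7 -1.6] tq [-0.01  0.06 -0.01] gap 45.8
q [-0.49  0.56 -0.05  2.02  0.05  0.55  1.17]
slide [-0.0497 -0.8728  0.1061] twist [ 0.0015  0.0031 -0.0035] mm [ -12.4 -218.2   26.5]
```

```bash
python3 -m inch '{"twist":[[0,0,0],[0,0,0],[0,0,0],[0,0,0],[0,0,0],[0.001,0.003,0],[0.001,0.003,0],[0.001,0.003,0]],"slide":[[-0.01,-0.15,0],[-0.02,-0.3,0],[-0.03,-0.45,0],[-0.04,-0.6,0],[-0.05,-0.75,0],[-0.05,-0.873,0.06],[-0.05,-0.873,0.106],[-0.05,-0.873,0.106]],"hand":[-1,-1,-1,-1,-1,-1,-1,-1]}' 60; python3 -c "
from h import *
st()
shot('side','s5',(270,150,400,270),6)
move([573,37.3,78],down(np.radians(100)))"
```

```text
time_s: 12.9
ee_pos: [569.9, 36.0, 87.0]
orientation: [0.261, -3.124, -0.001]
force: [-0.8, -0.2, -1.7]
finger_gap: 46.4
t 12.9 tcp [569.9  36.   87. ] y [-0.166  0.986  0.001] z [-0.007 -0.    -1.   ] F [-0.8 -0.2 -1.7] tq [0.01 0.   0.01] gap 46.4
q [-0.09  0.61 -0.07  2.05  0.08  0.49  1.52]
slide [-0.0093 -0.0038  0.0398] twist [ 0.0012 -0.0029 -0.0032] mm [-2.3 -1.   9.9]
```

View pics/s5.png

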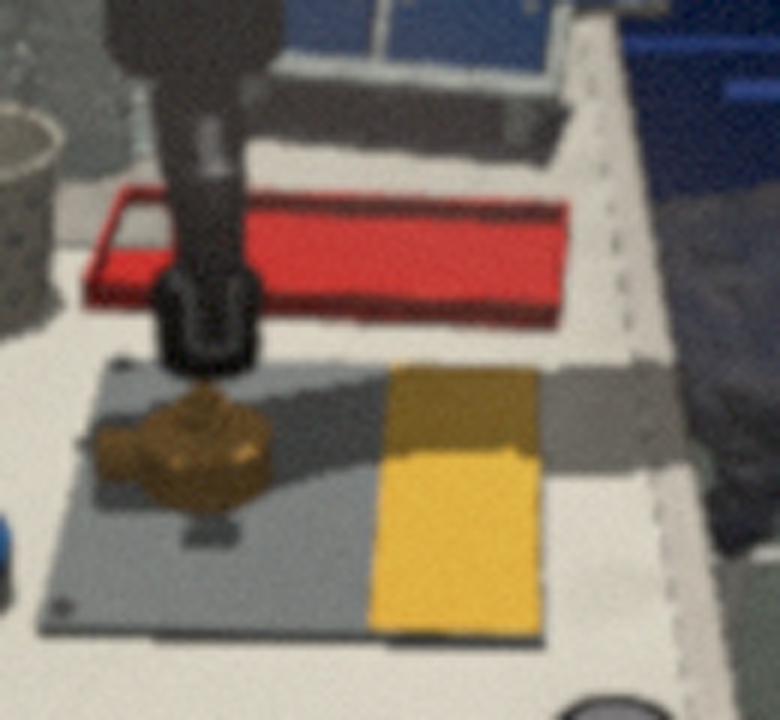

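```bash
python3 -m inch '{"twist":[[0.001,-0.003,0],[0.001,-0.003,0],[0.001,-0.003,0]],"slide":[[-0.008,-0.004,0.02],[-0.008,-0.004,0.04],[-0.008,-0.004,0.04]],"hand":[-1,-1,-1]}' 60; python3 -c "
from h import *
st()
move([572,37.3,70],down(np.radians(100)))"
```

```text
time_s: 13.25
ee_pos: [571.9, 38.5, 77.3]
orientation: [0.269, -3.129, -0.001]
force: [-0.7, -1.2, -1.4]
finger_gap: 46.5
t 13.25 tcp [571.9  38.5  77.3] y [-0.171  0.985  0.001] z [-0.001  0.001 -1.   ] F [-0.7 -1.2 -1.4] tq [ 0.   -0.    0.02] gap 46.5
q [-0.1   0.62 -0.07  2.05  0.08  0.47  1.52]
slide [ 0.0005 -0.0046  0.029 ] twist [ 0.0005 -0.0008 -0.0019] mm [ 0.1 -1.2  7.3]
```

Lower in small steps, watching force.

```bash
python3 -m inch '{"twist":[[0,0,0],[0,0,0],[0,0,0]],"slide":[[0,-0.003,0.015],[0,-0.004,0.03],[0,-0.004,0.03]],"hand":[-1,-1,-1]}' 60; python3 -m inch '{"twist":[[0,0,0],[0,0,0]],"slide":[[0,0,0.01],[0,0,0.02]],"hand":[-1,-1]}' 60;python3 -m inch '{"twist":[[0,0,0],[0,0,0]],"slide":[[0,0,0.01],[0,0,0.02]],"hand":[-1,-1]}' 60;  python3 -c "
from h import *
st()"
```

```text
time_s: 13.55
ee_pos: [571.8, 37.5, 69.4]
orientation: [0.269, -3.128, -0.001]
force: [-1.1, -0.0, -2.0]
finger_gap: 46.0
time_s: 13.75
ee_pos: [571.9, 37.5, 64.3]
orientation: [0.269, -3.128, -0.001]
force: [0.5, -0.2, 0.5]
finger_gap: 46.3
time_s: 13.95
ee_pos: [572.4, 37.3, 59.3]
orientation: [0.269, -3.129, -0.001]
force: [-0.1, -0.7, -0.9]
finger_gap: 46.2
t 13.95 tcp [572.4  37.3  59.3] y [-0.171  0.985  0.   ] z [-0.001  0.    -1.   ] F [-0.1 -0.7 -0.9] tq [-0.11 -0.15  0.  ] gap 46.2
q [-0.1   0.65 -0.06  2.06  0.09  0.44  1.51]
```

```bash
python3 -m inch '{"twist":[[0,0,0],[0,0,0]],"slide":[[0,0,0.008],[0,0,0.016]],"hand":[-1,-1]}' 60;python3 -m inch '{"twist":[[0,0,0],[0,0,0]],"slide":[[0,0,0.008],[0,0,0.016]],"hand":[-1,-1]}' 60;  python3 -c "
from h import *
st()"
```

```text
time_s: 14.15
ee_pos: [572.3, 37.2, 55.0]
orientation: [0.269, -3.129, -0.001]
force: [-0.4, -0.7, -1.8]
finger_gap: 46.3
time_s: 14.35
ee_pos: [572.4, 37.2, 50.9]
orientation: [0.269, -3.129, -0.001]
force: [0.5, -0.9, -1.2]
finger_gap: 46.2
t 14.35 tcp [572.4  37.2  50.9] y [-0.171  0.985  0.   ] z [-0.001  0.    -1.   ] F [ 0.5 -0.9 -1.2] tq [-0.1  -0.09  0.07] gap 46.2
q [-0.1   0.67 -0.06  2.06  0.09  0.42  1.51]
```

```bash
python3 -m inch '{"twist":[[0,0,0],[0,0,0],[0,0,0],[0,0,0],[0,0,0]],"slide":[[0,0,-0.1],[0,0,-0.2],[0,0,-0.32],[0,0,-0.32],[0,0,-0.32]],"hand":[-1,-1,-1,-1,-1]}' 60; python3 -c "
from h import *
st()
move([579,-191,90],down(np.radians(84)))"
```

```text
time_s: 14.85
ee_pos: [572.5, 37.3, 131.1]
orientation: [0.269, -3.13, -0.001]
force: [-0.4, -0.9, -1.3]
finger_gap: 45.5
t 14.85 tcp [572.5  37.3 131.1] y [-0.171  0.985  0.   ] z [-0.  0. -1.] F [-0.4 -0.9 -1.3] tq [-0.01  0.05  0.01] gap 45.5
q [-0.09  0.54 -0.08  2.03  0.07  0.58  1.53]
slide [ 0.1301 -0.9043  0.1641] twist [ 0.0003 -0.      0.1758] mm [  32.5 -226.1   41. ]
```

```bash
python3 -m inch '{"twist":[[0,0,0],[0,0,0.05],[0,0,0.1],[0,0,0.15],[0,0,0.176],[0,0,0.176],[0,0,0.176],[0,0,0.176]],"slide":[[0.02,-0.15,0],[0.04,-0.3,0],[0.06,-0.45,0],[0.08,-0.6,0],[0.1,-0.75,0],[0.13,-0.904,0.08],[0.13,-0.904,0.164],[0.13,-0.904,0.164]],"hand":[-1,-1,-1,-1,-1,-1,-1,-1]}' 60; python3 -c "
from h import *
st()
move([579,-191,22],down(np.radians(84)))"
```

```text
time_s: 15.65
ee_pos: [574.9, -191.8, 85.8]
orientation: [-0.169, -3.128, -0.003]
force: [-0.4, 0.8, -2.6]
finger_gap: 45.8
t 15.65 tcp [ 574.9 -191.8   85.8] y [0.108 0.994 0.001] z [-0.009  0.002 -1.   ] F [-0.4  0.8 -2.6] tq [ 0.04  0.03 -0.04] gap 45.8
q [ 0.26  0.64 -0.02  1.97  0.02  0.54  1.69]
slide [-0.0181  0.0047  0.2551] twist [ 0.0008 -0.0058 -0.0022] mm [-4.5  1.2 63.8]
```

```bash
python3 -m inch '{"twist":[[0,-0.006,0],[0,-0.006,0],[0,-0.006,0],[0,-0.006,0],[0,-0.006,0],[0,-0.006,0]],"slide":[[-0.018,0.005,0.08],[-0.018,0.005,0.16],[-0.018,0.005,0.22],[-0.018,0.005,0.245],[-0.018,0.005,0.252],[-0.018,0.005,0.252]],"hand":[-1,-1,-1,-1,-1,-1]}' 60; python3 -c "
from h import *
st()"
```

```text
time_s: 16.25
ee_pos: [579.4, -190.6, 23.1]
orientation: [0.169, 3.136, 0.002]
force: [-0.3, 0.1, -0.4]
finger_gap: 45.8
t 16.25 tcp [ 579.4 -190.6   23.1] y [0.107 0.994 0.001] z [ 0.001  0.001 -1.   ] F [-0.3  0.1 -0.4] tq [-0.03 -0.03 -0.05] gap 45.8
q [ 0.26  0.74 -0.02  1.99  0.03  0.42  1.68]
```

```bash
python3 -m inch '{"twist":[[0,0,0],[0,0,0],[0,0,0],[0,0,0],[0,0,0],[0,0,0],[0,0,0],[0,0,0]],"slide":[[0,0,0.008],[0,0,0.01],[0,0,0.01],[0,0,0.01],[0,0,-0.1],[0,0,-0.25],[0,0,-0.45],[0,0,-0.45]],"hand":[-1,0.3,0.45,0.45,0.5,0.7,1,1]}' 60; python3 -c "
from h import *
st()
shot('side','s6',(250,110,450,340),3)
move([408,266,130],down(np.radians(100)))"
```

```text
time_s: 17.05
ee_pos: [584.1, -192.3, 142.3]
orientation: [0.169, 3.123, -0.002]
force: [0.8, 0.3, -0.5]
finger_gap: 84.8
t 17.05 tcp [ 584.1 -192.3  142.3] y [ 0.108  0.994 -0.001] z [ 0.014 -0.002 -1.   ] F [ 0.8  0.3 -0.5] tq [-0.04 -0.09  0.02] gap 84.8
q [ 0.26  0.56 -0.02  1.94  0.02  0.63  1.69]
slide [0.8902 1.7451 0.0299] twist [-0.0009  0.0058 -0.1799] mm [222.5 436.3   7.5]
```

View pics/s6.png

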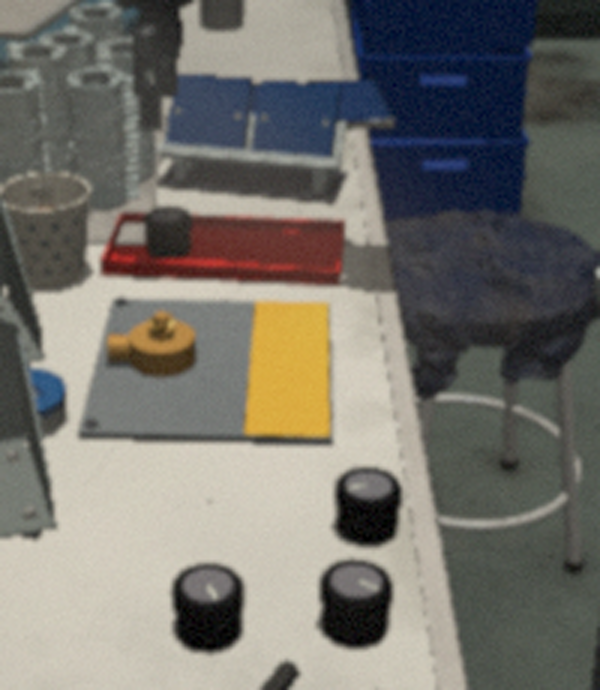

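```bash
python3 -m inch '{"twist":[[0,0.006,0],[0,0.006,-0.05],[0,0.006,-0.1],[0,0.006,-0.15],[0,0.006,-0.18],[0,0.006,-0.18]],"slide":[[0.08,0.16,0],[0.16,0.32,0],[0.24,0.48,0],[0.32,0.64,0],[0.4,0.8,0],[0.5,0.99,0]],"hand":[1,1,1,1,1,1]}' 60; python3 -c "
from h import *
st()
move([406.2,265.3,110],down(np.radians(100)))"
```

```text
time_s: 17.7
ee_pos: [484.7, 65.2, 137.5]
orientation: [0.273, -3.128, 0.002]
force: [0.8, 1.3, 0.1]
finger_gap: 85.4
t 17.7 tcp [484.7  65.2 137.5] y [-0.173  0.985 -0.001] z [-0.002 -0.002 -1.   ] F [0.8 1.3 0.1] tq [ 0.05 -0.04  0.02] gap 85.4
q [-0.17  0.45 -0.08  2.2   0.08  0.49  1.44]
slide [0.1704 0.8429 0.1093] twist [-0.0008 -0.0012 -0.0003] mm [ 42.6 210.7  27.3]
```

```bash
python3 -m inch '{"twist":[[0,0,0],[0,0,0],[0,0,0],[0,0,0],[0,0,0],[0,0,0],[0,0,0]],"slide":[[0.04,0.2,0],[0.08,0.38,0],[0.12,0.56,0],[0.15,0.72,0.05],[0.17,0.843,0.11],[0.17,0.843,0.11],[0.17,0.843,0.11]],"hand":[1,1,1,1,1,1,1]}' 60; python3 -c "
from h import *
st()
move([406.2,265.3,14.5],down(np.radians(100)))"
```

```text
time_s: 18.4
ee_pos: [405.1, 265.2, 108.7]
orientation: [0.276, -3.125, 0.005]
force: [-0.0, -0.7, 0.0]
finger_gap: 85.5
t 18.4 tcp [405.1 265.2 108.7] y [-0.175  0.985 -0.003] z [-0.004 -0.003 -1.   ] F [-0.  -0.7  0. ] tq [-0.07 -0.01 -0.03] gap 85.5
q [-0.63  0.5  -0.05  2.23  0.06  0.42  1.01]
slide [-0.0062  0.0007  0.377 ] twist [-0.0018 -0.0029  0.001 ] mm [-1.5  0.2 94.2]
```

```bash
python3 -m inch '{"twist":[[0,0,0],[0,0,0],[0,0,0],[0,-0.002,0],[-0.002,-0.003,0],[-0.002,-0.003,0]],"slide":[[0,0,0.12],[0,0,0.24],[0,0,0.34],[0,0,0.37],[-0.006,0,0.377],[-0.006,0,0.377]],"hand":[1,1,1,1,0.6,0.3]}' 40;  python3 -m inch '{"twist":[[0,0,0],[0,0,0],[0,0,0],[0,0,0],[0,0,0]],"slide":[[0,0,0],[0,0,0],[0,0,0],[0,0,0],[0,0,0]],"hand":[-0.1,-1,-1,-1,-1]}' 60; python3 -c "
from h import *
st()"
python3 -m inch '{"twist":[[0,0,0],[0,0,0],[0,0,0],[0,0,0],[0,0,0]],"slide":[[0,0,-0.1],[0,0,-0.25],[0,0,-0.4],[0,0,-0.4],[0,0,-0.4]],"hand":[-1,-1,-1,-1,-1]}' 60; python3 -c "
from h import *
st()
move([572.5,37.3,90],down(np.radians(100)))"
```

```text
time_s: 19.0
ee_pos: [407.0, 264.4, 15.0]
orientation: [-0.273, 3.129, 0.001]
force: [0.1, 0.2, -0.0]
finger_gap: 59.1
time_s: 19.5
ee_pos: [407.9, 264.5, 16.2]
orientation: [-0.272, 3.127, 0.002]
force: [0.4, -1.3, 7.7]
finger_gap: 46.4
t 19.5 tcp [407.9 264.5  16.2] y [-0.173  0.985  0.001] z [ 0.003  0.001 -1.   ] F [ 0.4 -1.3  7.7] tq [-0.21  0.03 -0.  ] gap 46.4
q [-0.65  0.68 -0.02  2.26  0.08  0.2   0.99]
time_s: 20.0
ee_pos: [408.0, 264.6, 117.3]
orientation: [-0.272, 3.125, 0.004]
force: [0.4, -0.1, -1.9]
finger_gap: 46.3
t 20.0 tcp [408.  264.6 117.3] y [-0.173  0.985  0.002] z [ 0.005  0.003 -1.   ] F [ 0.4 -0.1 -1.9] tq [-0.06  0.06  0.05] gap 46.3
q [-0.63  0.48 -0.06  2.23  0.06  0.43  1.01]
slide [-0.4904 -1.0095  0.1097] twist [ 0.0013  0.0034 -0.0005] mm [-122.6 -252.4   27.4]
```

```bash
python3 -m inch '{"twist":[[0,0,0],[0,0,0],[0,0,0],[0,0,0],[0,0,0],[0.001,0.003,0],[0.001,0.003,0],[0.001,0.003,0],[0.001,0.003,0]],"slide":[[-0.08,-0.16,0],[-0.16,-0.32,0],[-0.24,-0.48,0],[-0.32,-0.64,0],[-0.4,-0.8,0],[-0.495,-0.95,0.06],[-0.495,-1.0,0.1],[-0.495,-1.0,0.1],[-0.495,-1.0,0.1]],"hand":[-1,-1,-1,-1,-1,-1,-1,-1,-1]}' 60; python3 -c "
from h import *
st()
move([573.5,37.3,78],down(np.radians(100)))"
```

```text
time_s: 20.9
ee_pos: [571.0, 40.7, 91.0]
orientation: [0.273, -3.126, -0.002]
force: [0.3, 0.5, -1.3]
finger_gap: 46.1
t 20.9 tcp [571.   40.7  91. ] y [-0.174  0.985  0.002] z [-0.004  0.001 -1.   ] F [ 0.3  0.5 -1.3] tq [0.02 0.04 0.01] gap 46.1
q [-0.08  0.6  -0.1   2.05  0.11  0.5   1.49]
slide [-0.0077 -0.0154  0.0518] twist [ 0.001  -0.0022  0.    ] mm [-1.9 -3.8 13. ]
```

```bash
python3 -m inch '{"twist":[[0.001,-0.002,0],[0.001,-0.002,0],[0.001,-0.002,0]],"slide":[[-0.008,-0.015,0.02],[-0.008,-0.015,0.05],[-0.008,-0.015,0.05]],"hand":[-1,-1,-1]}' 60; python3 -m inch '{"twist":[[0,0,0],[0,0,0],[0,0,0]],"slide":[[0,0,0.01],[0,0,0.02],[0,0,0.03]],"hand":[-1,-1,-1]}' 60; python3 -m inch '{"twist":[[0,0,0],[0,0,0]],"slide":[[0,0,0.01],[0,0,0.02]],"hand":[-1,-1]}' 60;  python3 -c "
from h import *
st()"
```

```text
time_s: 21.2
ee_pos: [572.2, 38.7, 77.6]
orientation: [0.277, -3.127, -0.001]
force: [0.1, -0.2, -1.8]
finger_gap: 46.2
time_s: 21.5
ee_pos: [572.2, 39.0, 70.0]
orientation: [0.278, -3.127, -0.001]
force: [0.1, -0.0, -1.9]
finger_gap: 45.8
time_s: 21.7
ee_pos: [572.4, 38.3, 65.1]
orientation: [0.277, -3.127, 0.001]
force: [-0.3, -3.1, 6.5]
finger_gap: 46.3
t 21.7 tcp [572.4  38.3  65.1] y [-0.176  0.984 -0.   ] z [-0.002 -0.001 -1.   ] F [-0.3 -3.1  6.5] tq [-0.86  0.03  0.03] gap 46.3
q [-0.08  0.64 -0.09  2.05  0.12  0.45  1.49]
```

```bash
python3 -m inch '{"twist":[[0,0,0],[0,0,0.09],[0,0,0.18],[0,0,0.27],[0,0,0.36]],"slide":[[-0.004,-0.004,0],[-0.004,-0.004,0.003],[-0.004,-0.004,0.006],[-0.004,-0.004,0.009],[-0.004,-0.004,0.012]],"hand":[-1,-1,-1,-1,-1]}' 60;  python3 -c "
from h import *
st()"
```

```text
time_s: 22.2
ee_pos: [576.1, 36.0, 64.7]
orientation: [0.615, 3.078, -0.002]
force: [-1.5, -5.0, 20.1]
finger_gap: 45.7
t 22.2 tcp [576.1  36.   64.7] y [ 0.384  0.923 -0.   ] z [ 0.003 -0.002 -1.   ] F [-1.5 -5.  20.1] tq [-1.19  0.57 -0.03] gap 45.7
q [-0.19  0.65  0.06  2.05 -0.08  0.44  1.11]
```

```bash
python3 -m inch '{"twist":[[0,0,0],[0,0,0]],"slide":[[-0.0,0,-0.012],[0,0,-0.012]],"hand":[-1,-1]}' 60;  python3 -c "
from h import *
st()
shot('side','s7',(280,160,380,270),7)"
```

```text
time_s: 22.4
ee_pos: [576.9, 35.9, 68.3]
orientation: [0.614, 3.076, -0.001]
force: [0.2, -0.5, -0.1]
finger_gap: 46.2
t 22.4 tcp [576.9  35.9  68.3] y [0.384 0.923 0.   ] z [ 0.004 -0.002 -1.   ] F [ 0.2 -0.5 -0.1] tq [-0.24 -0.09 -0.01] gap 46.2
q [-0.19  0.64  0.06  2.05 -0.08  0.45  1.11]
```

View pics/s7.png

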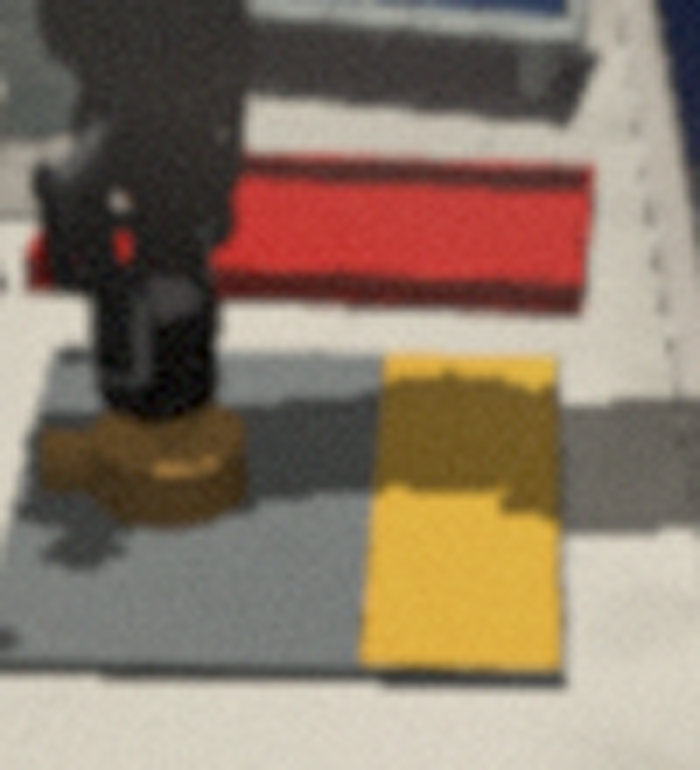

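```bash
python3 -m inch '{"twist":[[0,0,0],[0,0,0],[0,0,0]],"slide":[[0,0,-0.03],[0,0,-0.04],[0,0,-0.04]],"hand":[-1,-1,-1]}' 60;  python3 -c "
from h import *
st()
move([573.6,36.7,76],down(np.radians(67.4)))"
```

```text
time_s: 22.75
ee_pos: [576.9, 36.4, 78.4]
orientation: [0.612, 3.077, -0.0]
force: [0.1, 0.1, -1.2]
finger_gap: 45.7
t 22.75 tcp [576.9  36.4  78.4] y [0.383 0.924 0.001] z [ 0.005 -0.001 -1.   ] F [ 0.1  0.1 -1.2] tq [ 0.04 -0.01  0.02] gap 45.7
q [-0.19  0.62  0.06  2.05 -0.08  0.47  1.11]
slide [ 0.0125 -0.004   0.0094] twist [0.0006 0.0029 0.001 ] mm [ 3.1 -1.   2.4]
```

```bash
python3 -m inch '{"twist":[[0,0.003,0],[0,0.003,0],[0,0.003,0]],"slide":[[0.0125,-0.004,0],[0.0125,-0.004,0],[0.0125,-0.004,0]],"hand":[-1,-1,-1]}' 60; python3 -m inch '{"twist":[[0,0,0],[0,0,0]],"slide":[[0,0,0.016],[0,0,0.024]],"hand":[-1,-1]}' 60;python3 -m inch '{"twist":[[0,0,0]],"slide":[[0,0,0.006]],"hand":[-1]}' 60; python3 -m inch '{"twist":[[0,0,0]],"slide":[[0,0,0.006]],"hand":[-1]}' 60; python3 -m inch '{"twist":[[0,0,0]],"slide":[[0,0,0.006]],"hand":[-1]}' 60; python3 -c "
from h import *
st()"
```

```text
time_s: 23.05
ee_pos: [573.3, 36.7, 78.2]
orientation: [-0.613, -3.081, -0.001]
force: [0.3, -0.9, -1.3]
finger_gap: 45.9
time_s: 23.25
ee_pos: [573.1, 36.7, 71.7]
orientation: [-0.613, -3.08, -0.001]
force: [0.2, 0.4, -0.7]
finger_gap: 46.2
time_s: 23.35
ee_pos: [572.9, 36.7, 69.7]
orientation: [-0.613, -3.08, -0.001]
force: [-0.2, -0.0, -1.1]
finger_gap: 46.1
time_s: 23.45
ee_pos: [572.8, 36.7, 67.9]
orientation: [-0.613, -3.079, -0.001]
force: [0.2, -0.5, -0.9]
finger_gap: 46.2
time_s: 23.55
ee_pos: [573.1, 36.7, 66.3]
orientation: [-0.613, -3.08, -0.001]
force: [-1.5, 0.2, 3.6]
finger_gap: 46.3
t 23.55 tcp [573.1  36.7  66.3] y [0.383 0.924 0.   ] z [-0.001  0.001 -1.   ] F [-1.5  0.2  3.6] tq [ 0.05  0.11 -0.04] gap 46.3
q [-0.18  0.64  0.06  2.06 -0.08  0.44  1.11]
```

```bash
python3 -m inch '{"twist":[[0,0,0],[0,0,0.09],[0,0,0.18],[0,0,0.27],[0,0,0.36],[0,0,0.36]],"slide":[[0,0,0.002],[0,0,0.004],[0,0,0.007],[0,0,0.01],[0,0,0.012],[0,0,0.012]],"hand":[-1,-1,-1,-1,-1,-1]}' 60;  python3 -c "
from h import *
st()"
```

```text
time_s: 24.15
ee_pos: [573.8, 36.4, 63.6]
orientation: [1.448, 2.788, -0.0]
force: [0.1, -0.2, 1.4]
finger_gap: 46.0
t 24.15 tcp [573.8  36.4  63.6] y [0.818 0.575 0.   ] z [ 0. -0. -1.] F [ 0.1 -0.2  1.4] tq [-0.3  -0.17  0.02] gap 46.0
q [-0.29  0.66  0.2   2.06 -0.29  0.45  0.75]
```

```bash
python3 -m inch '{"twist":[[0,0,0.09],[0,0,0.18],[0,0,0.27],[0,0,0.36],[0,0,0.36]],"slide":[[0,0,0.004],[0,0,0.007],[0,0,0.011],[0,0,0.014],[0,0,0.014]],"hand":[-1,-1,-1,-1,-1]}' 60;  python3 -c "
from h import *
st()"
```

```text
time_s: 24.65
ee_pos: [573.9, 36.1, 60.3]
orientation: [2.165, 2.275, -0.001]
force: [-1.0, -1.0, 3.0]
finger_gap: 46.0
t 24.65 tcp [573.9  36.1  60.3] y [0.999 0.05  0.   ] z [ 0.001 -0.001 -1.   ] F [-1. -1.  3.] tq [-0.24  0.12  0.  ] gap 46.0
q [-0.38  0.68  0.34  2.07 -0.49  0.47  0.38]
```

```bash
python3 -m inch '{"twist":[[0,0,0.08],[0,0,0.16],[0,0,0.24],[0,0,0.32],[0,0,0.4],[0,0,0.48],[0,0,0.56],[0,0,0.64],[0,0,0.72],[0,0,0.72]],"slide":[[0,0,0.003],[0,0,0.006],[0,0,0.0088],[0,0,0.0116],[0,0,0.0145],[0,0,0.0175],[0,0,0.0205],[0,0,0.023],[0,0,0.026],[0,0,0.026]],"hand":[-1,-1,-1,-1,-1,-1,-1,-1,-1,-1]}' 60;  python3 -c "
from h import *
st()"
```

```text
time_s: 25.65
ee_pos: [573.0, 35.7, 53.4]
orientation: [3.045, 0.767, -0.003]
force: [-1.6, -0.8, 1.6]
finger_gap: 46.2
t 25.65 tcp [573.   35.7  53.4] y [ 0.474 -0.881  0.001] z [-0.001 -0.002 -1.   ] F [-1.6 -0.8  1.6] tq [-0.25  0.26 -0.04] gap 46.2
q [-0.57  0.77  0.63  2.08 -0.85  0.57 -0.4 ]
```

```bash
python3 -m inch '{"twist":[[0,0,0.07],[0,0,0.14],[0,0,0.21],[0,0,0.28],[0,0,0.28]],"slide":[[0,0,0.0025],[0,0,0.005],[0,0,0.0075],[0,0,0.01],[0,0,0.01]],"hand":[-1,-1,-1,-1,-1]}' 80;  python3 -c "
from h import *
st()"; python3 -m inch '{"twist":[[0,0,0.05],[0,0,0.1],[0,0,0.1]],"slide":[[0,0,0.001],[0,0,0.003],[0,0,0.003]],"hand":[-1,-1,-1]}' 80;  python3 -c "
from h import *
st()"
```

```text
time_s: 26.15
ee_pos: [572.9, 35.8, 51.0]
orientation: [3.139, 0.092, -0.004]
force: [-0.9, -0.6, 3.1]
finger_gap: 45.6
t 26.15 tcp [572.9  35.8  51. ] y [ 0.058 -0.998  0.002] z [-0.002 -0.002 -1.   ] F [-0.9 -0.6  3.1] tq [-0.03  0.2  -0.04] gap 45.6
q [-0.63  0.81  0.73  2.08 -0.96  0.63 -0.73]
time_s: 26.45
ee_pos: [572.9, 35.7, 50.9]
orientation: [3.137, -0.148, -0.004]
force: [-1.6, 0.2, 8.7]
finger_gap: 45.8
t 26.45 tcp [572.9  35.7  50.9] y [-0.094 -0.996  0.001] z [-0.002 -0.001 -1.   ] F [-1.6  0.2  8.7] tq [ 0.03  0.35 -0.13] gap 45.8
q [-0.65  0.83  0.77  2.08 -1.    0.66 -0.85]
```

```bash
python3 -m inch '{"twist":[[0,0,0.06],[0,0,0.12],[0,0,0.12]],"slide":[[0,0,0],[0,0,0],[0,0,0]],"hand":[-1,-1,-1]}' 100;  python3 -c "
from h import *
st()"; python3 -m inch '{"twist":[[0,0,0.06],[0,0,0.12],[0,0,0.12]],"slide":[[0,0,0],[0,0,0],[0,0,0]],"hand":[-1,-1,-1]}' 100;  python3 -c "
from h import *
st()"
```

```text
time_s: 26.75
ee_pos: [572.1, 36.0, 51.0]
orientation: [3.111, -0.434, -0.007]
force: [-2.1, 0.7, 5.3]
finger_gap: 45.2
t 26.75 tcp [572.1  36.   51. ] y [-0.274 -0.962  0.001] z [-0.005  0.    -1.   ] F [-2.1  0.7  5.3] tq [ 0.07  0.45 -0.05] gap 45.2
q [-0.68  0.85  0.81  2.08 -1.03  0.69 -1.  ]
time_s: 27.05
ee_pos: [572.0, 36.2, 51.0]
orientation: [3.058, -0.712, -0.009]
force: [-0.9, -0.3, 2.8]
finger_gap: 45.1
t 27.05 tcp [572.   36.2  51. ] y [-0.441 -0.897  0.003] z [-0.006 -0.    -1.   ] F [-0.9 -0.3  2.8] tq [-0.03  0.22  0.47] gap 45.1
q [-0.7   0.87  0.85  2.08 -1.06  0.72 -1.15]
```

```bash
python3 -m inch '{"twist":[[0,0,0.06],[0,0,0.12],[0,0,0.12]],"slide":[[0,0,0],[0,0,0],[0,0,0]],"hand":[-1,-1,-1]}' 100;  python3 -c "
from h import *
st()"; python3 -m inch '{"twist":[[0,0,0.06],[0,0,0.12],[0,0,0.12]],"slide":[[0,0,0],[0,0,0],[0,0,0]],"hand":[-1,-1,-1]}' 100;  python3 -c "
from h import *
st()"
```

```text
time_s: 27.35
ee_pos: [572.1, 36.3, 50.9]
orientation: [2.982, -0.976, -0.011]
force: [-0.7, -1.5, 3.6]
finger_gap: 45.2
t 27.35 tcp [572.1  36.3  50.9] y [-0.591 -0.806  0.006] z [-0.008 -0.002 -1.   ] F [-0.7 -1.5  3.6] tq [-0.1   0.03  1.58] gap 45.2
q [-0.72  0.89  0.89  2.08 -1.09  0.75 -1.3 ]
time_s: 27.65
ee_pos: [572.2, 33.7, 50.9]
orientation: [2.876, -1.238, -0.006]
force: [-0.8, -5.5, 0.6]
finger_gap: 45.2
t 27.65 tcp [572.2  33.7  50.9] y [-0.726 -0.687  0.011] z [-0.008 -0.008 -1.   ] F [-0.8 -5.5  0.6] tq [-0.79 -0.22  1.48] gap 45.2
q [-0.74  0.92  0.93  2.08 -1.12  0.78 -1.46]
```

```bash
python3 -m inch '{"twist":[[0,0,0],[0,0,0],[0,0,0],[0,0,0]],"slide":[[0,0,-0.004],[0,0,-0.012],[0,0,-0.016],[0,0,-0.016]],"hand":[-1,-1,-1,-1]}' 100;  python3 -c "
from h import *
st()"; python3 -m inch '{"twist":[[0,0,0],[0,0,0],[0,0,0],[0,0,0],[0,0,0],[0,0,0]],"slide":[[0,0,0.01],[0,0,0.01],[0,0,0.01],[0,0,0],[0,0,-0.2],[0,0,-0.4]],"hand":[-1,0.5,0.6,1,1,1]}' 60; python3 -c "
from h import *
st()
move([522,379,160],down(np.radians(67)))
shot('side','s8',(260,130,420,330),4)"
```

```text
time_s: 28.05
ee_pos: [571.7, 33.8, 51.2]
orientation: [2.875, -1.232, -0.007]
force: [5.5, -8.3, -28.9]
finger_gap: 44.6
t 28.05 tcp [571.7  33.8  51.2] y [-0.724 -0.69   0.015] z [-0.01  -0.011 -1.   ] F [  5.5  -8.3 -28.9] tq [-0.62 -1.87  0.92] gap 44.6
q [-0.74  0.92  0.94  2.08 -1.11  0.78 -1.46]
time_s: 28.65
ee_pos: [571.4, 35.4, 151.1]
orientation: [2.873, -1.232, -0.013]
force: [1.8, 0.6, 0.4]
finger_gap: 85.3
t 28.65 tcp [571.4  35.4 151.1] y [-0.724 -0.689  0.018] z [-0.014 -0.011 -1.   ] F [1.8 0.6 0.4] tq [ 0.09 -0.08  0.02] gap 85.3
q [-0.84  0.81  1.1   2.04 -0.92  0.92 -1.6 ]
slide [-1.1317 -0.8039 -0.0486] twist [ 0.0043 -0.0152  1.7398] mm [-282.9 -201.   -12.1]
```

View pics/s8.png

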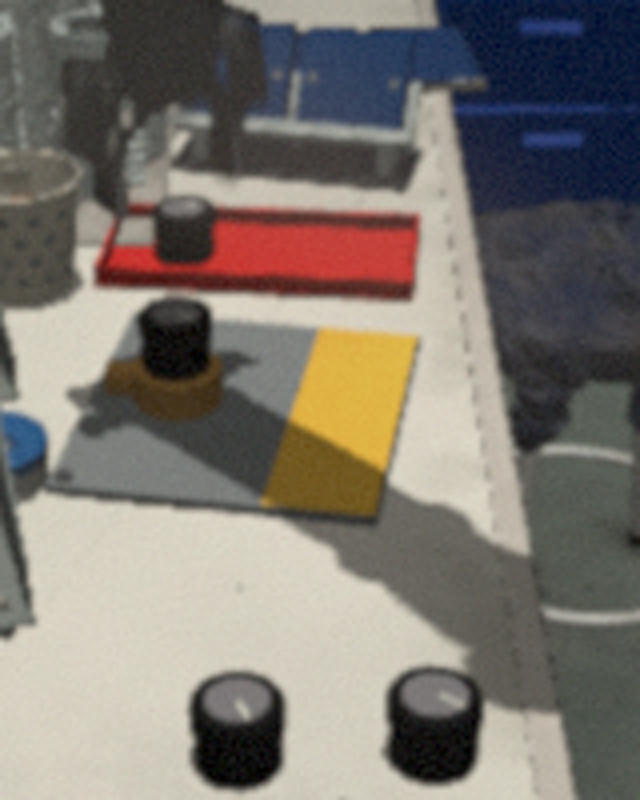

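```bash
python3 -m inch '{"twist":[[0,0,-0.09],[0,0,-0.18],[0,0,-0.27],[0,0,-0.36],[0,0,-0.45],[0,0,-0.54],[0,0,-0.63],[0,0,-0.72],[0,0,-0.81],[0,0,-0.89]],"slide":[[-0.06,-0.04,-0.05],[-0.12,-0.08,-0.05],[-0.18,-0.12,-0.05],[-0.24,-0.16,-0.05],[-0.3,-0.2,-0.05],[-0.36,-0.24,-0.05],[-0.42,-0.28,-0.05],[-0.48,-0.32,-0.05],[-0.53,-0.36,-0.05],[-0.57,-0.4,-0.05]],"hand":[1,1,1,1,1,1,1,1,1,1]}' 60; python3 -c "
from h import *
st()
move([521.5,379.6,130],down(np.radians(24)))"
```

```text
time_s: 29.7
ee_pos: [550.0, 206.8, 169.8]
orientation: [2.995, 0.914, -0.006]
force: [-0.3, -0.6, -0.6]
finger_gap: 85.5
t 29.7 tcp [550.  206.8 169.8] y [ 0.558 -0.83   0.008] z [-0.001 -0.011 -1.   ] F [-0.3 -0.6 -0.6] tq [0.03 0.   0.04] gap 85.5
q [-0.98  0.63  0.79  1.99 -0.62  0.78 -0.8 ]
slide [ 0.2922 -0.6384  0.1519] twist [ 0.0015  0.0073 -0.8896] mm [  73.1 -159.6   38. ]
```

```bash
python3 -m inch '{"twist":[[0,0.007,-0.09],[0,0.007,-0.18],[0,0.007,-0.27],[0,0.007,-0.36],[0,0.007,-0.45],[0,0.007,-0.54],[0,0.007,-0.63],[0,0.007,-0.72],[0,0.007,-0.81],[0,0.007,-0.89]],"slide":[[0.03,-0.07,0.05],[0.06,-0.14,0.05],[0.1,-0.21,0.1],[0.13,-0.28,0.15],[0.17,-0.36,0.15],[0.2,-0.44,0.15],[0.24,-0.52,0.15],[0.29,-0.6,0.15],[0.292,-0.638,0.15],[0.292,-0.638,0.15]],"hand":[1,1,1,1,1,1,1,1,1,1]}' 60; python3 -c "
from h import *
st()
move([521.5,379.6,14.5],down(np.radians(24)))"
```

```text
time_s: 30.7
ee_pos: [519.9, 382.2, 130.1]
orientation: [1.699, 2.643, 0.001]
force: [-1.0, 0.5, -0.2]
finger_gap: 85.5
t 30.7 tcp [519.9 382.2 130.1] y [0.91  0.415 0.001] z [ 0.001  0.    -1.   ] F [-1.   0.5 -0.2] tq [-0.05  0.04  0.  ] gap 85.5
q [-0.95  0.64  0.36  1.88 -0.34  0.68  0.04]
slide [-0.0123  0.0014  0.4626] twist [ 0.0004 -0.0001  0.006 ] mm [ -3.1   0.3 115.6]
```

```bash
python3 -m inch '{"twist":[[0,0,0],[0,0,0],[0,0,0],[0,0,0],[0,0,0],[0,0,0]],"slide":[[-0.012,0,0.12],[-0.012,0,0.26],[-0.012,0,0.38],[-0.012,0,0.44],[-0.012,0,0.462],[-0.012,0,0.462]],"hand":[1,1,1,1,0.6,0.3]}' 40;  python3 -m inch '{"twist":[[0,0,0],[0,0,0],[0,0,0],[0,0,0],[0,0,0]],"slide":[[0,0,0],[0,0,0],[0,0,0],[0,0,0],[0,0,0]],"hand":[-0.1,-1,-1,-1,-1]}' 60; python3 -c "
from h import *
st()"
python3 -m inch '{"twist":[[0,0,0],[0,0,0],[0,0,0],[0,0,0],[0,0,0]],"slide":[[0,0,-0.1],[0,0,-0.25],[0,0,-0.45],[0,0,-0.55],[0,0,-0.55]],"hand":[-1,-1,-1,-1,-1]}' 60; python3 -c "
from h import *
st()
move([509.6,-183.6,110],down(np.radians(84)))"
```

```text
time_s: 31.3
ee_pos: [521.3, 379.4, 14.5]
orientation: [1.699, 2.642, 0.0]
force: [0.8, 0.2, -0.6]
finger_gap: 58.8
time_s: 31.8
ee_pos: [522.3, 380.0, 16.0]
orientation: [1.699, 2.641, 0.004]
force: [-0.8, -1.0, 5.6]
finger_gap: 46.3
t 31.8 tcp [522.3 380.   16. ] y [0.91  0.415 0.003] z [ 0.002  0.002 -1.   ] F [-0.8 -1.   5.6] tq [-0.08  0.14 -0.  ] gap 46.3
q [-0.88  0.8   0.27  1.91 -0.42  0.48  0.11]
time_s: 32.3
ee_pos: [524.5, 381.2, 158.0]
orientation: [1.697, 2.639, 0.017]
force: [0.5, 0.5, -0.6]
finger_gap: 46.3
t 32.3 tcp [524.5 381.2 158. ] y [0.91  0.415 0.011] z [ 0.009  0.007 -1.   ] F [ 0.5  0.5 -0.6] tq [-0.04 -0.01  0.01] gap 46.3
q [-0.96  0.61  0.39  1.87 -0.33  0.72  0.04]
slide [-2.0315 -0.9933  0.1758] twist [ 0.0072  0.0022 -0.6611] mm [-507.9 -248.3   44. ]
```

```bash
python3 -m inch '{"twist":[[0.007,0.002,-0.09],[0.007,0.002,-0.18],[0.007,0.002,-0.27],[0.007,0.002,-0.36],[0.007,0.002,-0.45],[0.007,0.002,-0.54],[0.007,0.002,-0.63],[0.007,0.002,-0.661]],"slide":[[-0.14,-0.07,0],[-0.28,-0.14,0],[-0.42,-0.21,0],[-0.56,-0.28,0],[-0.7,-0.35,0],[-0.84,-0.42,0],[-1,-0.49,0],[-1,-0.49,0]],"hand":[-1,-1,-1,-1,-1,-1,-1,-1]}' 60; python3 -c "
from h import *
st()
move([509.6,-183.6,110],down(np.radians(84)))"
```

```text
time_s: 33.1
ee_pos: [514.8, 93.9, 154.7]
orientation: [-0.177, -3.133, 0.008]
force: [-0.7, 1.0, -1.8]
finger_gap: 46.5
t 33.1 tcp [514.8  93.9 154.7] y [ 0.113  0.994 -0.005] z [-0.004 -0.005 -1.   ] F [-0.7  1.  -1.8] tq [-0.03 -0.    0.02] gap 46.5
q [-0.33  0.45  0.08  2.12 -0.06  0.57  1.25]
slide [-0.1051 -1.1042  0.1842] twist [-0.0033 -0.0022 -0.0053] mm [ -26.3 -276.    46. ]
```

```bash
python3 -m inch '{"twist":[[0,0,0],[0,0,0],[0,0,0],[0,0,0],[0,0,0],[-0.003,-0.002,0],[-0.003,-0.002,0],[-0.003,-0.002,0]],"slide":[[-0.02,-0.16,0],[-0.04,-0.32,0],[-0.05,-0.48,0],[-0.07,-0.64,0],[-0.09,-0.8,0],[-0.1,-1,0.1],[-0.105,-1,0.18],[-0.105,-1,0.18]],"hand":[-1,-1,-1,-1,-1,-1,-1,-1]}' 60; python3 -c "
from h import *
st()
move([509.6,-183.6,70],down(np.radians(84)))"
```

```text
time_s: 33.9
ee_pos: [508.9, -159.4, 107.7]
orientation: [-0.184, -3.128, -0.0]
force: [-0.4, -0.1, -0.8]
finger_gap: 46.3
t 33.9 tcp [ 508.9 -159.4  107.7] y [ 0.117  0.993 -0.   ] z [-0.008  0.001 -1.   ] F [-0.4 -0.1 -0.8] tq [ 0.03  0.04 -0.01] gap 46.3
q [ 0.18  0.54  0.05  2.13 -0.06  0.48  1.73]
slide [-0.0152 -0.0959  0.1508] twist [-0.0001 -0.005  -0.0082] mm [ -3.8 -24.   37.7]
```

```bash
python3 -m inch '{"twist":[[0,-0.005,0],[0,-0.005,-0.008],[0,-0.005,-0.008],[0,-0.005,-0.008],[0,-0.005,-0.008],[0,-0.005,-0.008],[0,-0.005,-0.008]],"slide":[[-0.015,-0.096,0.02],[-0.015,-0.096,0.12],[-0.015,-0.096,0.22],[-0.015,-0.096,0.3],[-0.015,-0.096,0.33],[-0.015,-0.096,0.34],[-0.015,-0.096,0.346]],"hand":[-1,-1,-1,-1,-1,-1,-1]}' 60; python3 -c "
from h import *
st()"
```

```text
time_s: 34.6
ee_pos: [509.8, -182.8, 21.6]
orientation: [0.163, 3.137, 0.0]
force: [-0.6, -0.4, -1.0]
finger_gap: 46.3
t 34.6 tcp [ 509.8 -182.8   21.6] y [0.103 0.995 0.   ] z [ 0.001  0.    -1.   ] F [-0.6 -0.4 -1. ] tq [-0.01  0.   -0.05] gap 46.3
q [ 0.24  0.7   0.03  2.14 -0.06  0.3   1.79]
```

```bash
python3 -m inch '{"twist":[[0,0,0],[0,0,0],[0,0,0],[0,0,0],[0,0,0],[0,0,0],[0,0,0],[0,0,0]],"slide":[[0,0,0.004],[0,0,0.006],[0,0,0.006],[0,0,0.006],[0,0,-0.1],[0,0,-0.25],[0,0,-0.45],[0,0,-0.45]],"hand":[-1,0.3,0.45,0.45,0.5,0.7,1,1]}' 60; python3 -c "
from h import *
st()
shot('side','s9',(250,110,450,340),3)
move([421.9,374.3,150],down(np.radians(100)))"
```

```text
time_s: 35.4
ee_pos: [513.9, -184.4, 140.0]
orientation: [0.163, 3.125, -0.004]
force: [0.6, 0.0, 0.3]
finger_gap: 85.3
t 35.4 tcp [ 513.9 -184.4  140. ] y [ 0.104  0.995 -0.002] z [ 0.013 -0.003 -1.   ] F [0.6 0.  0.3] tq [ 0.01 -0.01  0.01] gap 85.3
q [ 0.22  0.49  0.05  2.1  -0.05  0.54  1.78]
slide [ 0.5906  2.1826 -0.0573] twist [-0.0015  0.0053 -0.1774] mm [147.7 545.6 -14.3]
```

View pics/s9.png

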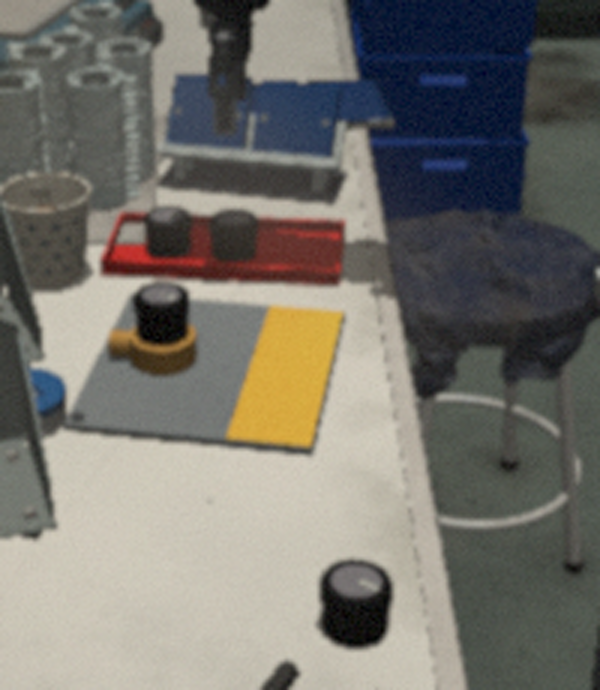

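```bash
python3 -m inch '{"twist":[[0,0.005,0],[0,0.005,-0.05],[0,0.005,-0.1],[0,0.005,-0.15],[0,0.005,-0.17],[0,0.005,-0.17]],"slide":[[0.04,0.16,0],[0.09,0.33,0],[0.13,0.5,0],[0.18,0.67,0],[0.22,0.84,0],[0.27,1,0]],"hand":[1,1,1,1,1,1]}' 60; python3 -c "
from h import *
st()
move([421.9,374.3,110],down(np.radians(100)))"
```

```text
time_s: 36.05
ee_pos: [470.1, 73.6, 135.8]
orientation: [0.257, -3.13, 0.003]
force: [0.4, 0.4, -0.3]
finger_gap: 85.6
t 36.05 tcp [470.1  73.6 135.8] y [-0.163  0.987 -0.002] z [-0.001 -0.002 -1.   ] F [ 0.4  0.4 -0.3] tq [ 0.03 -0.06 -0.03] gap 85.6
q [-0.26  0.44  0.01  2.24 -0.    0.47  1.49]
slide [-0.0058  1.2183  0.1007] twist [-0.0013 -0.0007 -0.0069] mm [ -1.5 304.6  25.2]
```

```bash
python3 -m inch '{"twist":[[0,0,0],[0,0,0],[0,0,0],[0,0,0],[0,0,0],[0,0,0],[0,0,0]],"slide":[[0,0.18,0],[0,0.36,0],[0,0.54,0],[0,0.72,0],[0,0.88,0],[0,1,0],[0,1,0]],"hand":[1,1,1,1,1,1,1]}' 60; python3 -c "
from h import *
st()
move([421.9,374.3,60],down(np.radians(100)))"
```

```text
time_s: 36.75
ee_pos: [427.4, 326.2, 134.3]
orientation: [0.27, -3.128, -0.001]
force: [0.6, 0.7, -0.6]
finger_gap: 85.5
t 36.75 tcp [427.4 326.2 134.3] y [-0.171  0.985  0.001] z [-0.002  0.001 -1.   ] F [ 0.6  0.7 -0.6] tq [-0.06 -0.02  0.02] gap 85.5
q [-0.76  0.5   0.03  2.11 -0.03  0.54  1.04]
slide [-0.0117  0.1931  0.2974] twist [ 0.0006 -0.0009 -0.0016] mm [-2.9 48.3 74.4]
```

```bash
python3 -m inch '{"twist":[[0,0,0],[0,0,0],[0,0,0],[0,0,0],[0,0,0],[0,0,0],[0,0,0]],"slide":[[-0.012,0.19,0.05],[-0.012,0.193,0.16],[-0.012,0.193,0.3],[-0.012,0.193,0.42],[-0.012,0.193,0.47],[-0.012,0.193,0.48],[-0.012,0.193,0.48]],"hand":[1,1,1,1,1,0.6,0.3]}' 40;  python3 -m inch '{"twist":[[0,0,0],[0,0,0],[0,0,0],[0,0,0],[0,0,0]],"slide":[[0,0,0],[0,0,0],[0,0,0],[0,0,0],[0,0,0]],"hand":[-0.1,-1,-1,-1,-1]}' 60; python3 -c "
from h import *
st()"
python3 -m inch '{"twist":[[0,0,0],[0,0,0],[0,0,0],[0,0,0],[0,0,0]],"slide":[[0,0,-0.1],[0,0,-0.25],[0,0,-0.45],[0,0,-0.55],[0,0,-0.55]],"hand":[-1,-1,-1,-1,-1]}' 60; python3 -c "
from h import *
st()
move([440,-176.6,110],down(np.radians(84)))"
```

```text
time_s: 37.45
ee_pos: [422.2, 373.8, 14.4]
orientation: [0.269, -3.128, -0.0]
force: [0.5, 0.2, 0.1]
finger_gap: 58.7
time_s: 37.95
ee_pos: [423.1, 374.3, 15.7]
orientation: [-0.268, 3.13, 0.003]
force: [0.3, -0.8, 6.6]
finger_gap: 46.3
t 37.95 tcp [423.1 374.3  15.7] y [-0.17   0.985  0.002] z [ 0.     0.002 -1.   ] F [ 0.3 -0.8  6.6] tq [-0.16  0.    0.01] gap 46.3
q [-0.82  0.72  0.02  2.09 -0.04  0.33  0.98]
time_s: 38.45
ee_pos: [425.1, 376.0, 157.5]
orientation: [-0.267, 3.123, 0.012]
force: [-0.1, -0.4, -1.3]
finger_gap: 46.2
t 38.45 tcp [425.1 376.  157.5] y [-0.17   0.985  0.007] z [ 0.006  0.008 -1.   ] F [-0.1 -0.4 -1.3] tq [ 0.06 -0.01 -0.08] gap 46.2
q [-0.83  0.49  0.04  2.04 -0.04  0.61  0.97]
slide [ 0.3185 -2.1896  0.1725] twist [0.005  0.0042 0.1754] mm [  79.6 -547.4   43.1]
```

```bash
python3 -m inch '{"twist":[[0.005,0.004,0],[0.005,0.004,0.05],[0.005,0.004,0.1],[0.005,0.004,0.15],[0.005,0.004,0.175],[0.005,0.004,0.175]],"slide":[[-0.04,-0.16,0],[-0.08,-0.33,0],[-0.12,-0.5,0],[-0.12,-0.67,0],[-0.12,-0.84,0],[-0.1,-1,0]],"hand":[-1,-1,-1,-1,-1,-1]}' 60; python3 -c "
from h import *
st()
move([445,-60,150],down(np.radians(84)))
move([440,-176.6,110],down(np.radians(84)))"
```

```text
time_s: 39.05
ee_pos: [492.2, 131.7, 155.0]
orientation: [-0.165, -3.137, 0.002]
force: [0.0, -0.8, -0.5]
finger_gap: 46.2
t 39.05 tcp [492.2 131.7 155. ] y [ 0.105  0.994 -0.001] z [-0.001 -0.001 -1.   ] F [ 0.  -0.8 -0.5] tq [ 0.04 -0.02 -0.06] gap 46.2
q [-0.43  0.44  0.11  2.16 -0.09  0.55  1.2 ]
slide [ 0.107  -0.7824  0.0208] twist [-0.0007 -0.0003 -0.0004] mm [  26.8 -195.6    5.2]
slide [ 0.0778 -1.2482  0.1813] twist [-0.0007 -0.0003 -0.0004] mm [  19.5 -312.    45.3]
```

```bash
python3 -m inch '{"twist":[[0,0,0],[0,0,0],[0,0,0],[0,0,0],[0,0,0],[0,0,0],[0,0,0]],"slide":[[0,-0.16,0],[0,-0.33,0],[0,-0.5,0],[0.02,-0.67,0],[0.03,-0.84,0],[0.05,-1,0],[0.05,-1,0]],"hand":[-1,-1,-1,-1,-1,-1,-1]}' 60; python3 -c "
from h import *
st()
move([440,-176.6,22],down(np.radians(84)))"
```

```text
time_s: 39.75
ee_pos: [450.2, -121.8, 154.4]
orientation: [-0.182, -3.133, 0.006]
force: [-0.5, -0.3, -0.8]
finger_gap: 46.1
t 39.75 tcp [ 450.2 -121.8  154.4] y [ 0.116  0.993 -0.004] z [-0.004 -0.004 -1.   ] F [-0.5 -0.3 -0.8] tq [-0.01 -0.   -0.02] gap 46.1
q [ 0.09  0.4   0.1   2.24 -0.07  0.5   1.7 ]
slide [ 0.0134 -0.2203  0.5305] twist [-0.0025 -0.0022 -0.0073] mm [  3.3 -55.1 132.6]
```

```bash
python3 -m inch '{"twist":[[0,0,0],[0,0,0],[0,0,0],[-0.002,-0.002,-0.007],[-0.002,-0.002,-0.007],[-0.002,-0.002,-0.007],[-0.002,-0.002,-0.007],[-0.002,-0.002,-0.007]],"slide":[[0.013,-0.15,0],[0.013,-0.22,0.05],[0.013,-0.22,0.2],[0.013,-0.22,0.35],[0.013,-0.22,0.46],[0.013,-0.22,0.51],[0.013,-0.22,0.53],[0.013,-0.22,0.53]],"hand":[-1,-1,-1,-1,-1,-1,-1,-1]}' 60; python3 -c "
from h import *
st()"
```

```text
time_s: 40.55
ee_pos: [440.1, -176.2, 21.9]
orientation: [-0.164, -3.136, 0.001]
force: [0.1, -0.2, -0.4]
finger_gap: 46.4
t 40.55 tcp [ 440.1 -176.2   21.9] y [ 0.105  0.995 -0.001] z [-0.001 -0.001 -1.   ] F [ 0.1 -0.2 -0.4] tq [-0.03 -0.01 -0.01] gap 46.4
q [ 0.26  0.66  0.03  2.29 -0.1   0.19  1.85]
```

```bash
python3 -m inch '{"twist":[[0,0,0],[0,0,0],[0,0,0],[0,0,0],[0,0,0],[0,0,0],[0,0,0],[0,0,0]],"slide":[[0,0,0.004],[0,0,0.007],[0,0,0.007],[0,0,0.007],[0,0,-0.1],[0,0,-0.25],[0,0,-0.45],[0,0,-0.5]],"hand":[-1,0.3,0.45,0.45,0.5,0.7,1,1]}' 60; python3 -c "
from h import *
st()
im=capture('top');cv2.imwrite('pics/top10.png',im)
shot('top','t10',(240,150,480,270),3,im)
im=capture('side');cv2.imwrite('pics/side10.png',im);shot('side','s10',(250,110,410,270),5,im)"
```

```text
time_s: 41.35
ee_pos: [442.5, -177.1, 151.3]
orientation: [0.165, 3.13, -0.004]
force: [0.1, -0.3, -0.2]
finger_gap: 85.5
t 41.35 tcp [ 442.5 -177.1  151.3] y [ 0.105  0.994 -0.002] z [ 0.007 -0.003 -1.   ] F [ 0.1 -0.3 -0.2] tq [-0.01 -0.02 -0.  ] gap 85.5
q [ 0.21  0.41  0.09  2.23 -0.08  0.49  1.83]
```

View pics/t10.png

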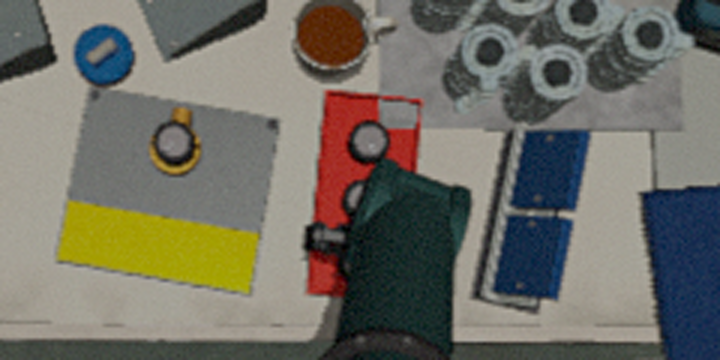

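View pics/s10.png

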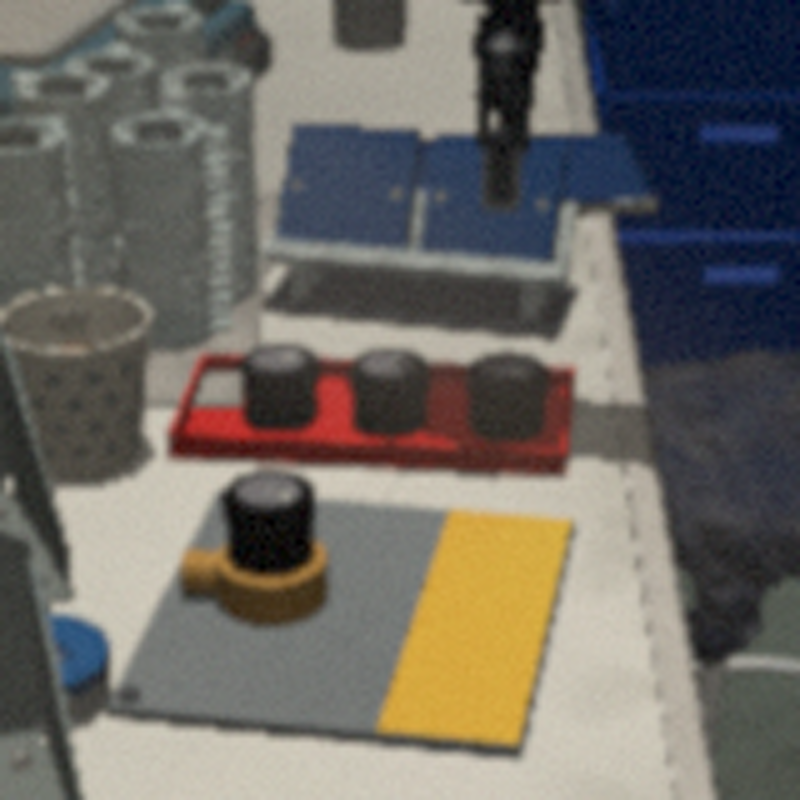

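```bash
cat > fit2.py <<'E'
from h import *
from scipy.optimize import least_squares
def tri(a,b):
    return least_squares(lambda p:np.r_[prj("top",p)-a,prj("side",p)-b],[600,-400,30])
print("crate", [tri(a,b).x.round(0) for a,b in [((457,213),(370,66)),((460,272),(428,66))]])
im=cv2.imread("pics/top10.png");h=cv2.cvtColor(im,cv2.COLOR_BGR2HSV)
m=((h[...,0]>22)&(h[...,0]<35)&(h[...,1]>140)).astype(np.uint8);m[:,:250]=0;m[:,340:]=0;m[:205]=0;m[260:]=0
ys,xs=np.nonzero(m);c=unp("top",xs.mean(),ys.mean(),8);r=cv2.minAreaRect(np.c_[xs,ys].astype(np.float32))
print("strip",c.round(1),r)
w=[unp("top",x,y,8) for x,y in cv2.boxPoints(r)];w=np.array(w);d=[w[(i+1)%4]-w[i] for i in range(4)];L=max(d,key=np.linalg.norm);print("long dir",L[:2]/np.linalg.norm(L),np.linalg.norm(L))
# blue guards seg
m=((h[...,0]>100)&(h[...,0]<125)&(h[...,1]>120)).astype(np.uint8);m[:,:390]=0;m[:,450:]=0;m[:185]=0;m[260:]=0
n,l,s,cc=cv2.connectedComponentsWithStats(m)
for i in range(1,n):
    if s[i][4]>50:
        yy,xx=np.nonzero(l==i);r=cv2.minAreaRect(np.c_[xx,yy].astype(np.float32));print(s[i],cc[i].round(1),np.round(cv2.boxPoints(r),1).tolist(),r[2])
for r0 in m[190:258,398:442]: print(''.join('#' if x else '.' for x in r0))
E
python3 fit2.py
```

```text
crate [array([ 437., -405.,  348.]), array([ 271., -402.,  344.])]
strip [463.1  55.    8. ] ((293.6991882324219, 222.8446807861328), (64.5986099243164, 37.991188049316406), 9.782407760620117)
long dir [-0.1664932 -0.9860426] 226.45885635046508
[411 194  25  26 517] [423.1 206.1] [[410.1000061035156, 217.60000610351562], [415.6000061035156, 190.10000610351562], [436.0, 194.1999969482422], [430.5, 221.6999969482422]] 11.309932708740234
[405 222  26  27 534] [417.4 235. ] [[404.20001220703125, 246.0], [409.6000061035156, 218.89999389648438], [430.20001220703125, 223.0], [424.79998779296875, 250.1999969482422]] 11.309932708740234
............................................
............................................
............................................
............................................
.................#####################......
..................######...###########......
.................#######...###########......
.................#####################......
................######################......
................######################......
...............
[... 1894 characters left out ...]
##########...............
.......######################...............
.......#######...############...............
.......#######...###########................
.......#####################................
...........#################................
..................#.########................
............................................
............................................
............................................
............................................
............................................
............................................
............................................
............................................
............................................
```

```bash
python3 - <<'E'
from h import *
from scipy.optimize import least_squares
s=cv2.imread("pics/side0.png");shot("side","s11",(290,30,450,220),4,s)
def tri(a,b):
    f=least_squares(lambda p:np.r_[prj("top",p)-a,prj("side",p)-b],[400,-400,30]);return f.x.round(0),f.fun.round(1)
for a,b in [((457,213),(370,66)),((460,272),(428,66)),((460,272),(381,152)),((462,270),(381,152)),((455,213),(362,137))]: print(tri(a,b))
im=cv2.imread("pics/top10.png");h=cv2.cvtColor(im,cv2.COLOR_BGR2HSV)
m=((h[...,0]>22)&(h[...,0]<35)&(h[...,1]>140)).astype(np.uint8);m[:,:250]=0;m[:,340:]=0;m[:205]=0;m[260:]=0
n,l,st_,cc=cv2.connectedComponentsWithStats(m);k=1+np.argmax(st_[1:,4]);ys,xs=np.nonzero(l==k)
c=unp("top",xs.mean(),ys.mean(),8);r=cv2.minAreaRect(np.c_[xs,ys].astype(np.float32));print("strip",c.round(1),r)
E
```

```text
(array([ 437., -405.,  348.]), array([ -1.1,  16.6, -19.1,  -2.6]))
(array([ 271., -402.,  344.]), array([ -3. ,  20.1, -23.8,  -1.8]))
(array([ 323., -521.,    2.]), array([-0.2,  1.3, -1.4, -0.1]))
(array([ 326., -529.,   -1.]), array([-0.3,  2.3, -2.5, -0.2]))
(array([ 460., -481.,   85.]), array([ -1.2,  18. , -19.2,  -2.6]))
strip [462.4  55.2   8. ] ((292.19793701171875, 231.7113800048828), (64.59021759033203, 19.985315322875977), 10.007979393005371)
```

View pics/s11.png

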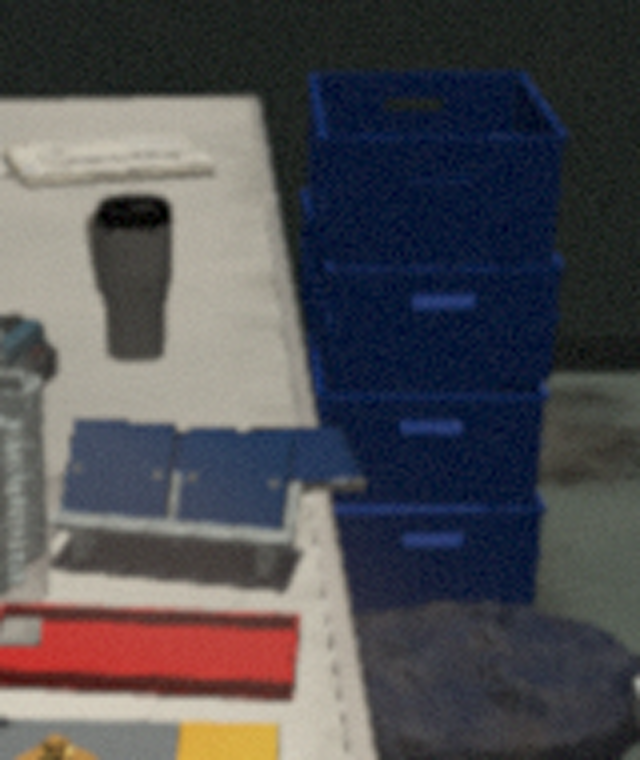

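```bash
cat > gfit.py <<'E'
from h import *
from scipy.optimize import least_squares
def hullc(x,y,psi,z=73):
    e=np.array([np.cos(psi),np.sin(psi),0]);n=np.array([-np.sin(psi),np.cos(psi),0]);Z=np.array([0,0,1.])
    c35,s35=np.cos(np.radians(35)),np.sin(np.radians(35))
    g=c35*Z-s35*n;f=c35*n+s35*Z;C=np.array([x,y,z])
    P=np.array([prj("top",C+a*45*e+b*g+c*8*f) for a in(-1,1) for b in (45,-45 if 0 else -41) for c in (-1,1)],np.float32)
    h=cv2.convexHull(P);return h,C,e,n,g,f
for nm,cc in [("far",(423.1,206.1)),("near",(417.4,235.0))]:
    psi=-.18
    def res(p):
        h,*_=hullc(p[0],p[1],psi);M=cv2.moments(h);return [M['m10']/M['m00']-cc[0],M['m01']/M['m00']-cc[1]]
    s=least_squares(res,[500,-370],diff_step=1e-3).x;h,C,e,n,g,f=hullc(*s,psi)
    print(nm,"centre raw",C.round(1),"corr",(C-[1.8,1.6,0]).round(1),"area",cv2.contourArea(h),"hull",h[:,0].min(0).round(1),h[:,0].max(0).round(1))
    C=C-[1.8,1.6,0]
    top=C+45*g;print(" top edge mid",top.round(1),"side px top corners",[prj("side",top+8*f+k*45*e).round(1).tolist() for k in(-1,1)])
    R0=R.from_matrix(np.c_[np.cross(f,-g),f,-g])
    for d in(-60,0,14,32): print("  tcp at depth",d,(top-d*g).round(1))
    print("  rotvec",R0.as_rotvec().round(4))
E
python3 gfit.py
```

```text
far centre raw [ 544.4 -383.1   73. ] corr [ 542.6 -384.7   73. ] area 622.1464359955862 hull [409.6 191.9] [436.4 219.8]
 top edge mid [ 538.  -410.1  109.9] side px top corners [[332.8, 135.0], [306.8, 133.6]]
  tcp at depth -60 [ 531.8 -443.9  159. ]
  tcp at depth 0 [ 538.  -410.1  109.9]
  tcp at depth 14 [ 539.4 -402.2   98.4]
  tcp at depth 32 [ 541.3 -392.    83.6]
  rotvec [0.2648 2.9338 0.925 ]
near centre raw [ 447.4 -360.9   73. ] corr [ 445.6 -362.5   73. ] area 632.1821104648989 hull [403.9 221.1] [430.7 249.6]
 top edge mid [ 441.  -387.9  109.9] side px top corners [[362.1, 137.1], [335.3, 135.6]]
  tcp at depth -60 [ 434.8 -421.8  159. ]
  tcp at depth 0 [ 441.  -387.9  109.9]
  tcp at depth 14 [ 442.4 -380.    98.4]
  tcp at depth 32 [ 444.3 -369.8   83.6]
  rotvec [0.2648 2.9338 0.925 ]
```

```bash
cat >> h.py <<'E'
def tilt(psi,lean):
    """tool straddling a guard: level edge at yaw psi, leaning `lean` rad; jaw +y on the front face"""
    n=np.array([-np.sin(psi),np.cos(psi),0]);Z=np.array([0,0,1.]);c,s=np.cos(lean),np.sin(lean)
    g=c*Z-s*n;f=c*n+s*Z;return R.from_matrix(np.c_[np.cross(f,-g),f,-g]),g,f
E
python3 -c "
from h import *
R0,g,f=tilt(-.185,np.radians(35))
move(np.array([441,-387.9,110])+70*g,R0)"
```

```text
slide [-0.0723 -1.0008 -0.0692] twist [-0.3896 -0.0123  0.0505] mm [ -18.1 -250.2  -17.3]
```

```bash
python3 -m inch '{"twist":[[0,0,0],[0,0,0],[-0.08,0,0],[-0.16,0,0.02],[-0.24,-0.01,0.04],[-0.32,-0.012,0.05],[-0.39,-0.012,0.05],[-0.39,-0.012,0.05]],"slide":[[0,-0.1,-0.15],[-0.02,-0.25,-0.25],[-0.04,-0.4,-0.25],[-0.06,-0.55,-0.25],[-0.07,-0.7,-0.25],[-0.072,-0.85,-0.2],[-0.072,-1,-0.1],[-0.072,-1,-0.069]],"hand":[1,1,1,0.5,0.5,0.5,0.5,0.5]}' 60; python3 -c "
from h import *
st()
R0,g,f=tilt(-.185,np.radians(35))
move(np.array([441,-387.9,110])+70*g,R0)
im=capture('side');shot('side','s12',(270,40,430,180),5,im)
shot('top','t12',(350,150,480,280),5)"
```

```text
time_s: 42.25
ee_pos: [426.1, -435.7, 155.9]
orientation: [0.298, 2.936, 0.93]
force: [-1.6, 1.4, -0.7]
finger_gap: 64.3
t 42.25 tcp [ 426.1 -435.7  155.9] y [0.168 0.801 0.575] z [ 0.103  0.566 -0.818] F [-1.6  1.4 -0.7] tq [-0.57  0.23  0.06] gap 64.3
q [ 0.95  0.74 -0.02  1.68 -0.45  1.21  2.57]
slide [-0.0223  0.0581 -0.0155] twist [ 0.0011 -0.0019 -0.0116] mm [-5.6 14.5 -3.9]
```

View pics/s12.png

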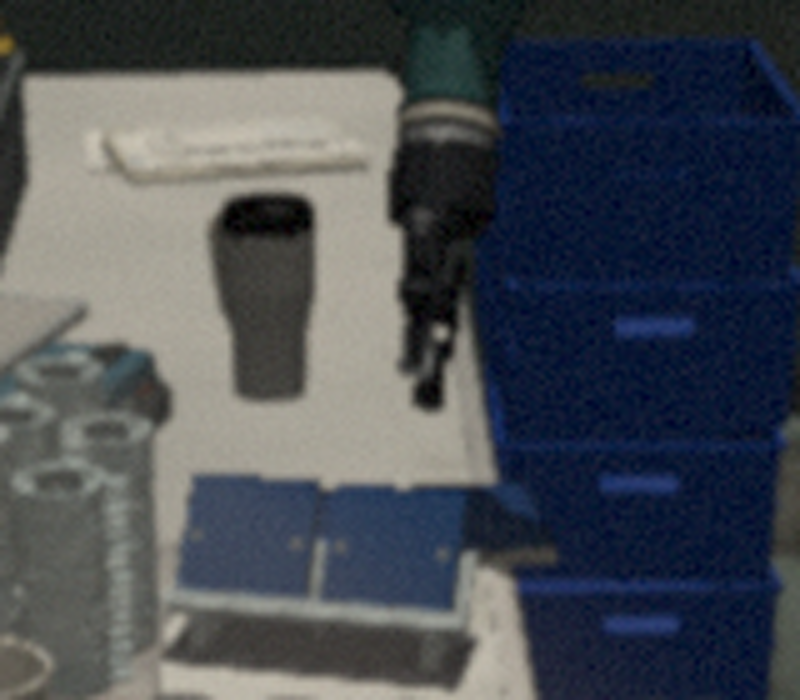

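View pics/t12.png

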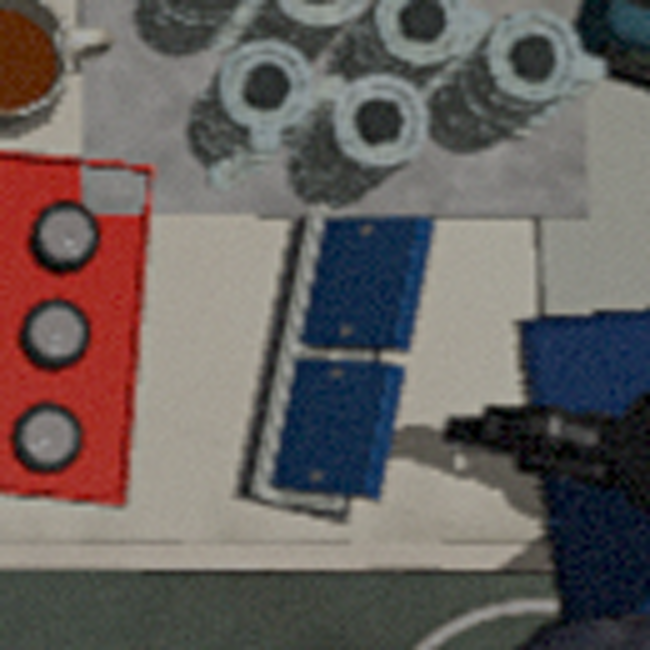

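```bash
python3 -m inch '{"twist":[[0,0,-0.011],[0,0,-0.011],[0,0,-0.011],[0,0,-0.011],[0,0,-0.011]],"slide":[[-0.022,0.058,0],[-0.022,0.058,0.05],[-0.022,0.058,0.12],[-0.022,0.058,0.18],[-0.022,0.058,0.18]],"hand":[0.5,0.5,0.5,0.5,0.5]}' 60; python3 -c "
from h import *
st()
R0,g,f=tilt(-.185,np.radians(35))
move(np.array([441,-387.9,110])-30*g,R0)
im=capture('side');shot('side','s13',(290,80,410,180),6,im)
shot('top','t13',(370,180,470,270),7)"
```

```text
time_s: 42.85
ee_pos: [443.5, -386.7, 133.3]
orientation: [0.249, 2.932, 0.939]
force: [0.4, 0.4, -0.0]
finger_gap: 64.0
t 42.85 tcp [ 443.5 -386.7  133.3] y [0.137 0.802 0.581] z [ 0.099  0.573 -0.814] F [ 0.4  0.4 -0. ] tq [-0.58  0.08 -0.01] gap 64.0
q [ 0.91  0.74 -0.05  1.76 -0.48  1.12  2.58]
slide [ 0.008  -0.0605  0.1919] twist [ 0.0059 -0.0053  0.0084] mm [  2.  -15.1  48. ]
```

View pics/s13.png

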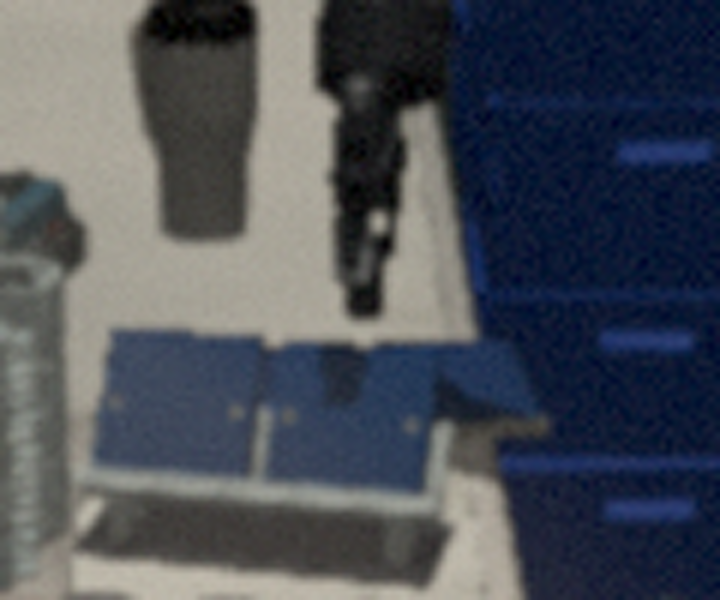

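View pics/t13.png

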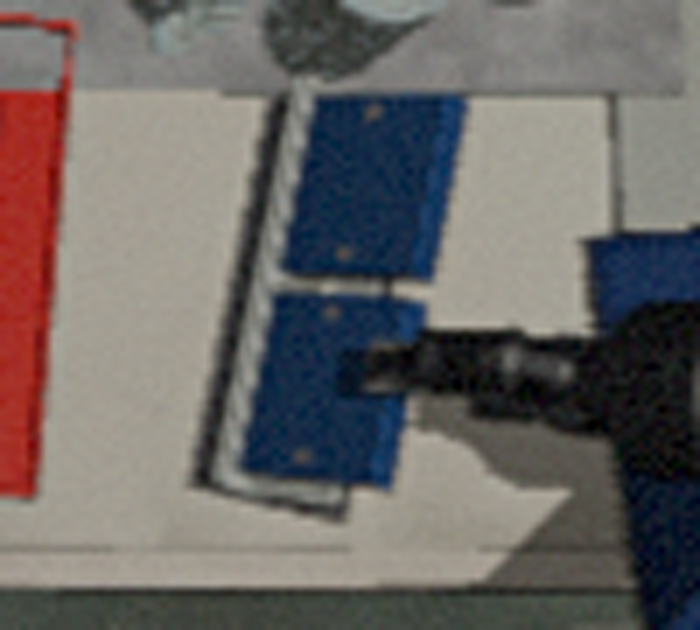

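```bash
python3 -m inch '{"twist":[[0.006,-0.005,0.008],[0.006,-0.005,0.008],[0.006,-0.005,0.008],[0.006,-0.005,0.008]],"slide":[[0.008,-0.06,0],[0.008,-0.06,0],[0.008,-0.06,0],[0.008,-0.06,0]],"hand":[0.5,0.5,0.5,0.5]}' 60; python3 -c "
from h import *
st()
R0,g,f=tilt(-.185,np.radians(35))
move(np.array([441,-387.9,110])-30*g,R0)"
```

```text
time_s: 43.35
ee_pos: [439.3, -402.3, 125.4]
orientation: [0.276, 2.931, 0.918]
force: [1.3, -1.1, -0.3]
finger_gap: 64.3
t 43.35 tcp [ 439.3 -402.3  125.4] y [0.153 0.807 0.571] z [ 0.108  0.56  -0.821] F [ 1.3 -1.1 -0.3] tq [-0.57  0.07 -0.01] gap 64.3
q [ 0.92  0.75 -0.04  1.75 -0.48  1.11  2.59]
slide [0.0046 0.013  0.2035] twist [-0.0023  0.0022 -0.001 ] mm [ 1.1  3.3 50.9]
```

```bash
python3 -m inch '{"twist":[[-0.002,0.002,0],[-0.002,0.002,0],[-0.002,0.002,0],[-0.002,0.002,0],[-0.002,0.002,0]],"slide":[[0.005,0.013,0.05],[0.005,0.013,0.1],[0.005,0.013,0.14],[0.005,0.013,0.14],[0.005,0.013,0.14]],"hand":[0.5,0.5,0.5,0.5,0.5]}' 60; python3 -c "
from h import *
st()
R0,g,f=tilt(-.185,np.radians(35))
move(np.array([441,-387.9,110])-30*g,R0)
im=capture('side');shot('side','s14',(290,80,410,180),6,im)
shot('top','t14',(370,180,470,270),7)"
```

```text
time_s: 43.85
ee_pos: [442.3, -379.3, 98.0]
orientation: [0.274, 2.932, 0.925]
force: [-0.2, 0.3, 0.7]
finger_gap: 64.5
t 43.85 tcp [ 442.3 -379.3   98. ] y [0.152 0.805 0.574] z [ 0.105  0.564 -0.819] F [-0.2  0.3  0.7] tq [-0.59  0.09 -0.01] gap 64.5
q [ 0.9   0.77 -0.05  1.79 -0.5   1.04  2.6 ]
slide [-0.0013 -0.0012  0.0607] twist [ 0.0002 -0.0004 -0.0009] mm [-0.3 -0.3 15.2]
```

View pics/t14.png

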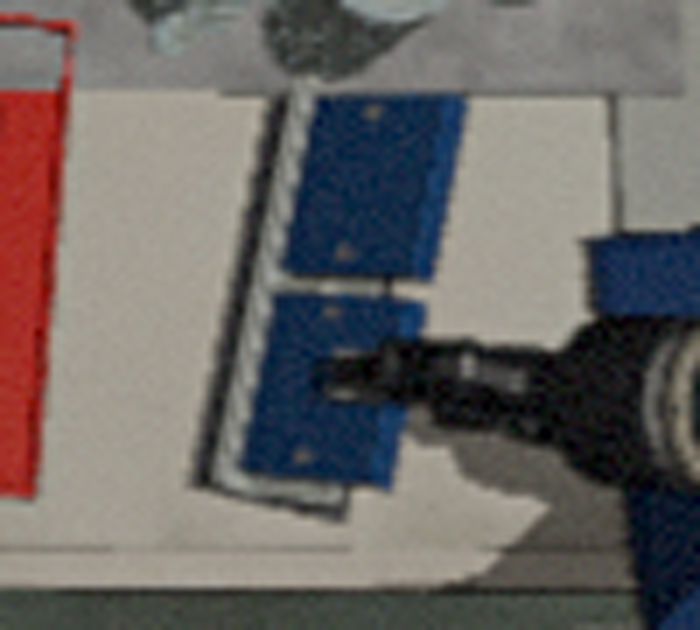

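View pics/s14.png

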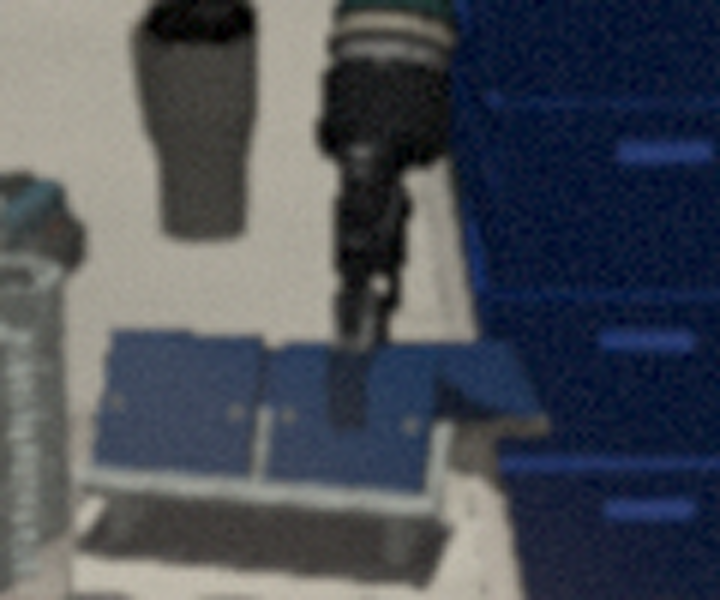

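```bash
python3 -m inch '{"twist":[[0,0,0],[0,0,0],[0,0,0]],"slide":[[0,0,0.03],[0,0,0.056],[0,0,0.056]],"hand":[0.5,0.5,0.3]}' 40; python3 -c "
from h import *
st()"; python3 -m inch '{"twist":[[0,0,0],[0,0,0],[0,0,0],[0,0,0],[0,0,0],[0,0,0],[0,0,0]],"slide":[[0,0,0],[0,0,0],[0,0,0],[0,0,0],[0,0,0],[0,0,0],[0,0,0]],"hand":[0,-0.2,-0.4,-0.6,-1,-1,-1]}' 40; python3 -c "
from h import *
st()"
```

```text
time_s: 44.25
ee_pos: [443.7, -371.1, 86.4]
orientation: [0.274, 2.932, 0.926]
force: [0.8, 1.3, 0.2]
finger_gap: 55.6
t 44.25 tcp [ 443.7 -371.1   86.4] y [0.152 0.805 0.574] z [ 0.105  0.564 -0.819] F [0.8 1.3 0.2] tq [-0.61  0.12 -0.  ] gap 55.6
q [ 0.9   0.78 -0.06  1.81 -0.51  1.01  2.61]
time_s: 44.95
ee_pos: [443.7, -370.7, 87.1]
orientation: [0.274, 2.932, 0.928]
force: [-1.8, -0.3, 5.9]
finger_gap: 15.6
t 44.95 tcp [ 443.7 -370.7   87.1] y [0.152 0.804 0.575] z [ 0.105  0.566 -0.818] F [-1.8 -0.3  5.9] tq [ 0.24  0.28 -0.09] gap 15.6
q [ 0.9   0.78 -0.06  1.81 -0.51  1.02  2.61]
```

```bash
python3 -m inch '{"twist":[[0,0,0],[0,0,0],[0,0,0],[0,0,0],[0,0,0],[0,0,0],[0,0,0]],"slide":[[0,0,-0.06],[0,0,-0.14],[0,0,-0.24],[0,0,-0.36],[0,0,-0.48],[0,0,-0.55],[0,0,-0.55]],"hand":[-1,-1,-1,-1,-1,-1,-1]}' 60; python3 -c "
from h import *
st()
shot('side','s15',(270,40,430,180),5)"
```

```text
time_s: 45.65
ee_pos: [429.1, -452.3, 200.3]
orientation: [0.277, 2.932, 0.916]
force: [-0.0, -0.0, -2.0]
finger_gap: 14.9
t 45.65 tcp [ 429.1 -452.3  200.3] y [0.153 0.808 0.569] z [ 0.108  0.559 -0.822] F [-0. -0. -2.] tq [-0.98  0.17 -0.01] gap 14.9
q [ 0.95  0.7  -0.01  1.63 -0.44  1.28  2.55]
```

View pics/s15.png

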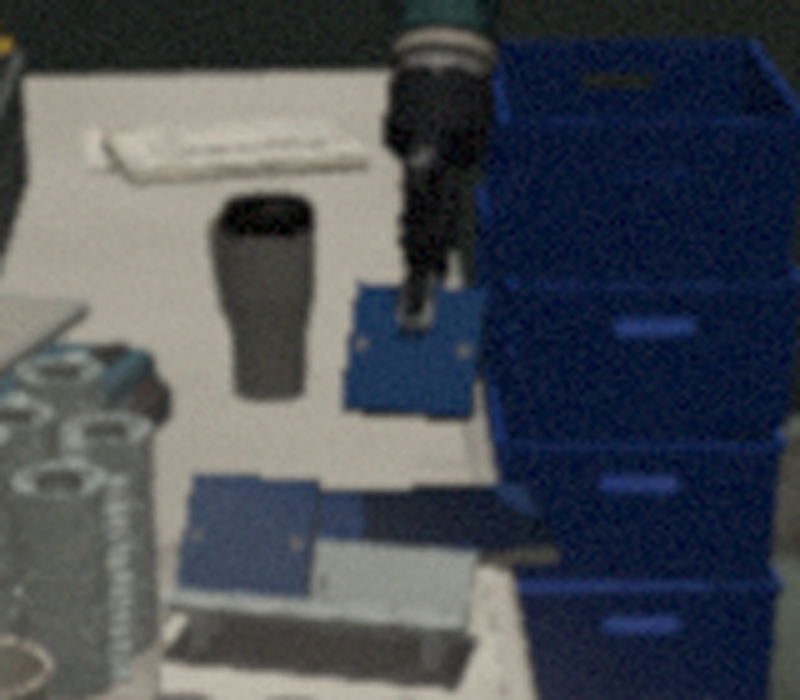

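```bash
python3 -c "
from h import *
move([475,-220,210],down(np.radians(60)))
move([475,-220,210],down(np.radians(80)))"
```

```text
slide [-0.0099  0.7941  0.5012] twist [ 0.3842 -0.0657  0.2074] mm [ -2.5 198.5 125.3]
slide [-0.0099  0.7941  0.5012] twist [ 0.388   0.002  -0.0079] mm [ -2.5 198.5 125.3]
```

```bash
python3 -m inch '{"twist":[[0.05,0,0],[0.12,0,0],[0.2,0,0],[0.28,0,0],[0.34,0,0],[0.388,0,-0.008],[0.388,0,-0.008],[0.388,0,-0.008]],"slide":[[0,0.1,0.03],[0,0.22,0.1],[0,0.36,0.2],[-0.01,0.5,0.3],[-0.01,0.65,0.4],[-0.01,0.79,0.5],[-0.01,0.794,0.5],[-0.01,0.794,0.5]],"hand":[-1,-1,-1,-1,-1,-1,-1,-1]}' 60; python3 -c "
from h import *
st()
move([469.1,102.9,180],down(np.radians(-9.9)))
"
```

```text
time_s: 46.5
ee_pos: [474.8, -215.2, 208.8]
orientation: [-0.26, -3.131, -0.003]
force: [0.1, -0.7, -2.4]
finger_gap: 15.3
t 46.5 tcp [ 474.8 -215.2  208.8] y [0.165 0.986 0.002] z [-0.     0.002 -1.   ] F [ 0.1 -0.7 -2.4] tq [-0.08  0.03 -0.01] gap 15.3
q [ 0.23  0.37  0.14  2.09 -0.09  0.69  1.83]
slide [0.2322 1.2508 0.1178] twist [ 7.0000e-04 -1.2000e-03  1.0045e+00] mm [ 58.1 312.7  29.5]
```

```bash
python3 -m inch '{"twist":[[0,0,0.08],[0,0,0.17],[0,0,0.26],[0,0,0.35],[0,0,0.44],[0,0,0.53],[0,0,0.62],[0,0,0.7]],"slide":[[0,0.1,0],[0,0.2,0],[0.03,0.32,0],[0.06,0.44,0],[0.1,0.56,0],[0.13,0.68,0],[0.16,0.8,0],[0.18,0.92,0]],"hand":[-1,-1,-1,-1,-1,-1,-1,-1]}' 60; python3 -c "
from h import *
st()
move([469.1,102.9,130],down(np.radians(-9.9)))
"
```

```text
time_s: 47.3
ee_pos: [467.3, 17.6, 208.5]
orientation: [-1.869, -2.522, 0.0]
force: [1.1, -0.1, -2.8]
finger_gap: 15.2
t 47.3 tcp [467.3  17.6 208.5] y [ 0.957  0.291 -0.002] z [-0.002  0.001 -1.   ] F [ 1.1 -0.1 -2.8] tq [-0.03 -0.05  0.  ] gap 15.2
q [-0.46  0.33  0.41  2.21 -0.21  0.65  0.4 ]
slide [0.3238 0.1067 0.3143] twist [-0.0015 -0.001   0.298 ] mm [80.9 26.7 78.6]
```

```bash
python3 -m inch '{"twist":[[0,0,0.08],[0,0,0.17],[0,0,0.26],[0,0,0.298],[0,0,0.298],[0,0,0.298]],"slide":[[0.1,0.03,0],[0.2,0.06,0],[0.32,0.107,0.1],[0.324,0.107,0.2],[0.324,0.107,0.3],[0.324,0.107,0.314]],"hand":[-1,-1,-1,-1,-1,-1]}' 60; python3 -m inch '{"twist":[[0,0,0],[0,0,0]],"slide":[[0,0,0],[0,0,0]],"hand":[-1,-1]}' 60; python3 -c "
from h import *
st()
move([469.1,102.9,72],down(np.radians(-9.9)))
shot('side','s16',(270,160,400,280),6)
"
```

```text
time_s: 47.9
ee_pos: [467.1, 100.5, 127.2]
orientation: [-2.405, -2.015, 0.012]
force: [-1.2, 0.3, -2.7]
finger_gap: 15.3
time_s: 48.1
ee_pos: [467.6, 98.7, 127.5]
orientation: [-2.408, -2.011, 0.013]
force: [-0.2, 0.5, -3.4]
finger_gap: 15.4
t 48.1 tcp [467.6  98.7 127.5] y [ 0.984 -0.178 -0.008] z [-0.009 -0.002 -1.   ] F [-0.2  0.5 -3.4] tq [ 0.01 -0.01 -0.06] gap 15.4
q [-0.61  0.49  0.41  2.24 -0.42  0.49 -0.05]
slide [0.0182 0.0049 0.2219] twist [-0.0054  0.0022 -0.0041] mm [ 4.6  1.2 55.5]
```

View pics/s16.png

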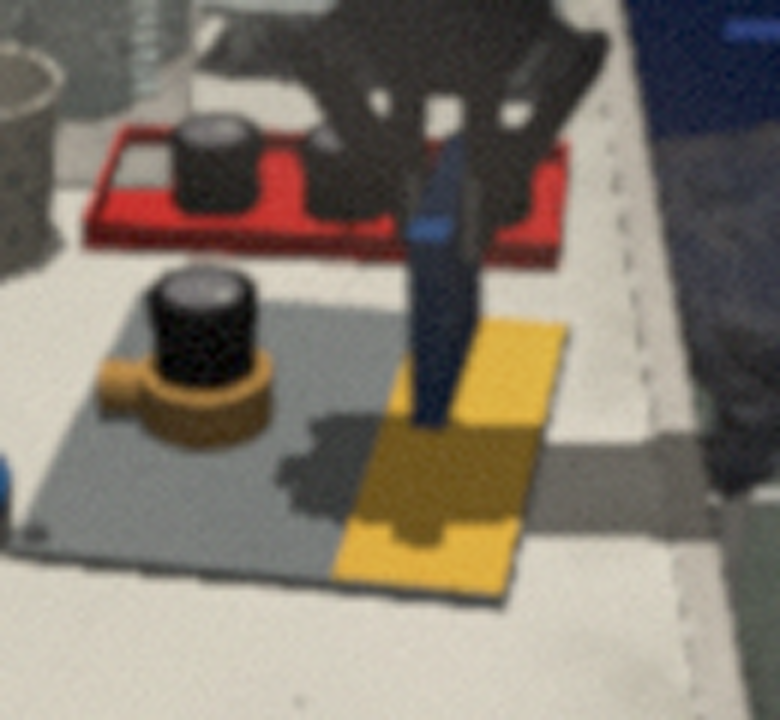

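```bash
python3 -m inch '{"twist":[[-0.005,0.002,-0.004],[-0.005,0.002,-0.004],[-0.005,0.002,-0.004],[-0.005,0.002,-0.004],[-0.005,0.002,-0.004]],"slide":[[0.018,0.005,0.06],[0.018,0.005,0.13],[0.018,0.005,0.19],[0.018,0.005,0.21],[0.018,0.005,0.215]],"hand":[-1,-1,-1,-1,-1]}' 60; python3 -c "
from h import *
st()
move([469.1,102.9,70],down(np.radians(-9.9)))
"; python3 -m inch '{"twist":[[0,0,0],[0,0,0]],"slide":[[0,0,0.006],[0,0,0.01]],"hand":[-1,-1]}' 60;
```

```text
time_s: 48.65
ee_pos: [470.0, 103.2, 74.5]
orientation: [2.405, 2.021, 0.002]
force: [-0.3, 0.2, -3.0]
finger_gap: 14.9
t 48.65 tcp [470.  103.2  74.5] y [ 0.985 -0.172  0.001] z [ 0.001  0.001 -1.   ] F [-0.3  0.2 -3. ] tq [-0.02  0.02 -0.02] gap 14.9
q [-0.53  0.58  0.3   2.27 -0.5   0.35  0.02]
slide [-0.0018 -0.0034  0.0179] twist [ 0.0007 -0.0006 -0.    ] mm [-0.5 -0.9  4.5]
time_s: 48.85
ee_pos: [470.8, 103.2, 72.7]
orientation: [2.404, 2.021, 0.005]
force: [0.1, 0.5, -2.9]
finger_gap: 15.0
```

```bash
python3 -m inch '{"twist":[[0,0,0],[0,0,0]],"slide":[[0,0,0.006],[0,0,0.008]],"hand":[-1,-1]}' 60;python3 -m inch '{"twist":[[0,0,0],[0,0,0]],"slide":[[0,0,0.006],[0,0,0.008]],"hand":[-1,-1]}' 60; python3 -m inch '{"twist":[[0,0,0],[0,0,0]],"slide":[[0,0,0.004],[0,0,0.006]],"hand":[-1,-1]}' 60; python3 -c "
from h import *
st()"
```

```text
time_s: 49.05
ee_pos: [471.1, 103.4, 71.0]
orientation: [2.404, 2.02, 0.006]
force: [-0.1, -0.1, -2.3]
finger_gap: 15.4
time_s: 49.25
ee_pos: [471.2, 103.4, 69.0]
orientation: [2.404, 2.02, 0.006]
force: [-0.1, -0.4, -2.5]
finger_gap: 15.3
time_s: 49.45
ee_pos: [471.2, 103.2, 67.7]
orientation: [2.404, 2.02, 0.006]
force: [-1.0, -1.4, 6.0]
finger_gap: 15.5
t 49.45 tcp [471.2 103.2  67.7] y [ 0.985 -0.172  0.004] z [ 0.004  0.001 -1.   ] F [-1.  -1.4  6. ] tq [-0.    0.25  0.01] gap 15.5
q [-0.52  0.59  0.29  2.27 -0.51  0.33  0.03]
```

```bash
python3 -m inch '{"twist":[[0,0,0],[0,0,0],[0,0,0],[0,0,0],[0,0,0]],"slide":[[0,0,-0.002],[0,0,-0.002],[0,0,-0.002],[0,0,-0.002],[0,0,-0.002]],"hand":[-0.4,-0.2,0,0.2,0.3]}' 60; python3 -m inch '{"twist":[[0,0,0],[0,0,0],[0,0,0],[0,0,0],[0,0,0],[0,0,0]],"slide":[[0,0,-0.06],[0,0,-0.15],[0,0,-0.28],[0,0,-0.42],[0,0,-0.55],[0,0,-0.55]],"hand":[0.3,0.3,0.5,1,1,1]}' 60; python3 -c "
from h import *
st()
shot('side','s17',(270,100,430,280),4)"
```

```text
time_s: 49.95
ee_pos: [471.2, 103.2, 68.2]
orientation: [2.404, 2.02, 0.006]
force: [-0.4, 0.0, 0.4]
finger_gap: 55.1
time_s: 50.55
ee_pos: [473.4, 103.5, 209.2]
orientation: [2.402, 2.019, 0.019]
force: [0.0, 0.4, 0.5]
finger_gap: 85.5
t 50.55 tcp [473.4 103.5 209.2] y [ 0.985 -0.172  0.011] z [ 0.012  0.005 -1.   ] F [0.  0.4 0.5] tq [ 0.    0.   -0.05] gap 85.5
q [-0.73  0.36  0.54  2.18 -0.31  0.66 -0.15]
```

View pics/s17.png

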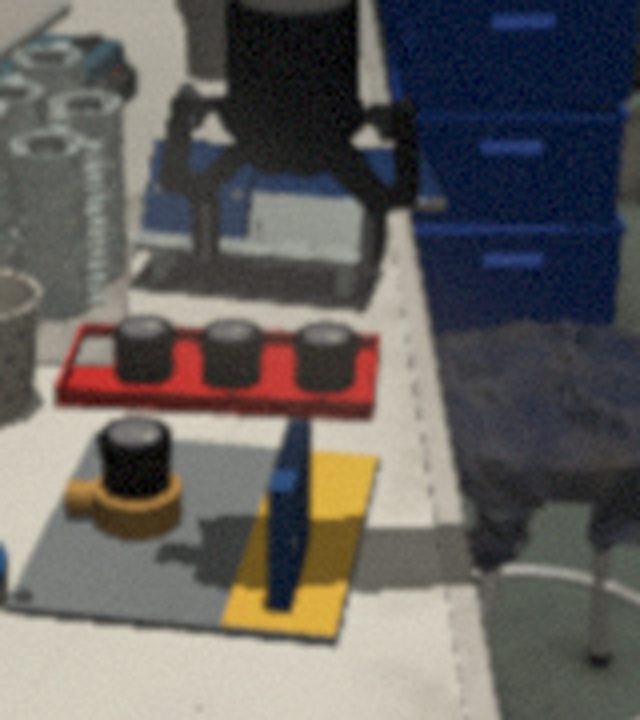

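```bash
python3 -c "
from h import *
move([500,-230,220],down(np.radians(79.4)))"
```

```text
slide [-1.2947  0.34   -0.0539] twist [ 0.0063  0.0013 -0.9921] mm [-323.7   85.   -13.5]
```

```bash
python3 -m inch '{"twist":[[0,0,-0.08],[0,0,-0.17],[0,0,-0.26],[0,0,-0.35],[0,0,-0.44],[0,0,-0.53],[0,0,-0.62],[0.003,0,-0.71],[0.006,0,-0.8],[0.006,0,-0.89]],"slide":[[-0.12,0.05,-0.05],[-0.24,0.1,-0.05],[-0.36,0.14,-0.05],[-0.48,0.18,-0.05],[-0.6,0.22,-0.05],[-0.72,0.26,-0.05],[-0.84,0.3,-0.05],[-0.96,0.32,-0.05],[-1,0.34,-0.05],[-1,0.34,-0.05]],"hand":[1,1,1,1,1,1,1,1,1,1]}' 60; python3 -c "
from h import *
st()
R0,g,f=tilt(-.185,np.radians(35))
print(np.array([538,-410.1,110])+70*g)
move(np.array([538,-410.1,110])+70*g,R0)"
```

```text
time_s: 51.6
ee_pos: [511.9, -160.0, 217.9]
orientation: [-0.537, -3.094, 0.002]
force: [-0.2, 0.5, -0.3]
finger_gap: 85.3
t 51.6 tcp [ 511.9 -160.   217.9] y [ 0.337  0.941 -0.002] z [-0.001 -0.001 -1.   ] F [-0.2  0.5 -0.3] tq [ 0.06 -0.02 -0.02] gap 85.3
q [ 0.06  0.38  0.2   2.05 -0.11  0.72  1.56]
[ 530.6144822  -449.56523503  167.3406431 ]
slide [-0.4611 -1.0649  0.2034] twist [-0.389   0.0304 -0.0982] mm [-115.3 -266.2   50.8]
```

```bash
python3 -m inch '{"twist":[[0,0,-0.03],[-0.05,0,-0.06],[-0.12,0.01,-0.098],[-0.2,0.02,-0.098],[-0.27,0.03,-0.098],[-0.33,0.03,-0.098],[-0.389,0.03,-0.098],[-0.389,0.03,-0.098],[-0.389,0.03,-0.098]],"slide":[[-0.07,-0.16,0],[-0.14,-0.32,0],[-0.21,-0.48,0],[-0.28,-0.64,0],[-0.36,-0.8,0],[-0.44,-1,0],[-0.461,-1,0.08],[-0.461,-1,0.15],[-0.461,-1,0.15]],"hand":[1,1,0.5,0.5,0.5,0.5,0.5,0.5,0.5]}' 60; python3 -m inch '{"twist":[[0,0,0]],"slide":[[0,0,0]],"hand":[0.5]}' 60; python3 -c "
from h import *
st()
R0,g,f=tilt(-.185,np.radians(35))
move(np.array([538,-410.1,110])+25*g,R0)"
```

```text
time_s: 52.5
ee_pos: [533.8, -431.9, 175.6]
orientation: [0.277, 2.934, 0.936]
force: [1.1, 1.0, -0.3]
finger_gap: 64.1
time_s: 52.6
ee_pos: [535.2, -428.7, 175.9]
orientation: [0.272, 2.933, 0.941]
force: [1.0, 0.1, 0.6]
finger_gap: 64.1
t 52.6 tcp [ 535.2 -428.7  175.9] y [0.152 0.8   0.581] z [ 0.1    0.572 -0.814] F [1.  0.1 0.6] tq [-0.54  0.03 -0.03] gap 64.1
q [ 0.84  0.78 -0.03  1.51 -0.49  1.28  2.44]
slide [ 0.0012 -0.091   0.1582] twist [ 0.0058 -0.0044 -0.0012] mm [  0.3 -22.7  39.6]
```

```bash
python3 -m inch '{"twist":[[0.006,-0.004,0],[0.006,-0.004,0],[0.006,-0.004,0],[0.006,-0.004,0],[0.006,-0.004,0]],"slide":[[0,-0.06,0],[0,-0.09,0],[0,-0.09,0.08],[0,-0.09,0.1],[0,-0.09,0.1]],"hand":[0.5,0.5,0.5,0.5,0.5]}' 60; python3 -m inch '{"twist":[[0,0,0]],"slide":[[0,0,0]],"hand":[0.5]}' 60; python3 -c "
from h import *
st()
R0,g,f=tilt(-.185,np.radians(35))
move(np.array([538,-410.1,110])-14*g,R0)
shot('side','s18',(270,60,410,180),5)
shot('top','t18',(370,150,480,260),6)"
```

```text
time_s: 53.1
ee_pos: [534.5, -431.1, 142.5]
orientation: [0.272, 2.933, 0.926]
force: [0.6, -0.4, -1.0]
finger_gap: 64.0
time_s: 53.2
ee_pos: [534.8, -431.5, 143.2]
orientation: [0.272, 2.933, 0.924]
force: [-0.3, 0.5, 0.2]
finger_gap: 64.3
t 53.2 tcp [ 534.8 -431.5  143.2] y [0.151 0.805 0.573] z [ 0.104  0.564 -0.819] F [-0.3  0.5  0.2] tq [-0.6   0.15  0.04] gap 64.3
q [ 0.84  0.82 -0.03  1.53 -0.49  1.23  2.47]
slide [ 0.0028 -0.0051  0.2144] twist [-0.0003 -0.0009 -0.0002] mm [ 0.7 -1.3 53.6]
```

View pics/s18.png

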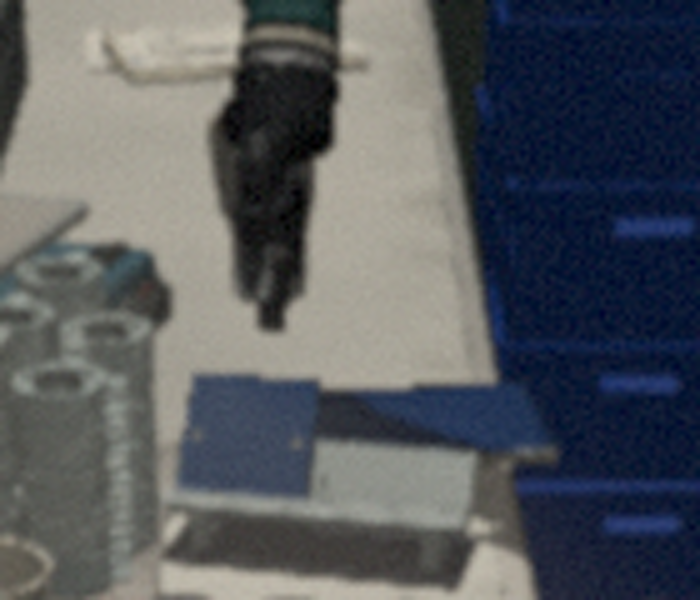

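View pics/t18.png

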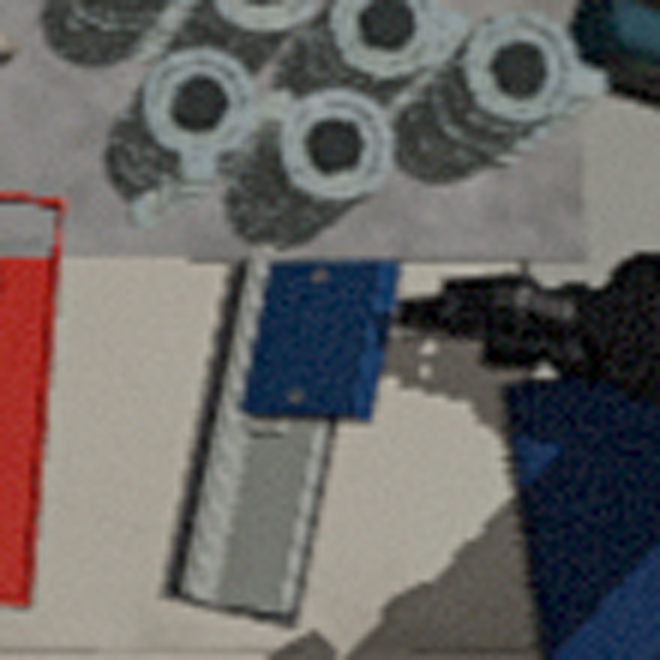

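```bash
python3 -m inch '{"twist":[[0,0,0],[0,0,0],[0,0,0],[0,0,0],[0,0,0],[0,0,0]],"slide":[[0.016,-0.005,0.05],[0.016,-0.005,0.1],[0.016,-0.005,0.16],[0.016,-0.005,0.2],[0.016,-0.005,0.214],[0.016,-0.005,0.214]],"hand":[0.5,0.5,0.5,0.5,0.5,0.5]}' 60; python3 -c "
from h import *
st()
R0,g,f=tilt(-.185,np.radians(35))
move(np.array([538,-410.1,110])-29*g,R0)
shot('side','s19',(270,60,410,180),5)
shot('top','t19',(370,150,480,260),6)"
```

```text
time_s: 53.9
ee_pos: [536.4, -400.6, 97.9]
orientation: [0.271, 2.933, 0.927]
force: [0.5, 0.0, -0.2]
finger_gap: 64.3
t 53.9 tcp [ 536.4 -400.6   97.9] y [0.151 0.805 0.574] z [ 0.103  0.565 -0.819] F [ 0.5  0.  -0.2] tq [-0.66  0.08 -0.04] gap 64.3
q [ 0.82  0.85 -0.05  1.6  -0.51  1.13  2.49]
slide [-0.0135 -0.0021  0.0556] twist [ 0.0007 -0.0016 -0.    ] mm [-3.4 -0.5 13.9]
```

View pics/s19.png

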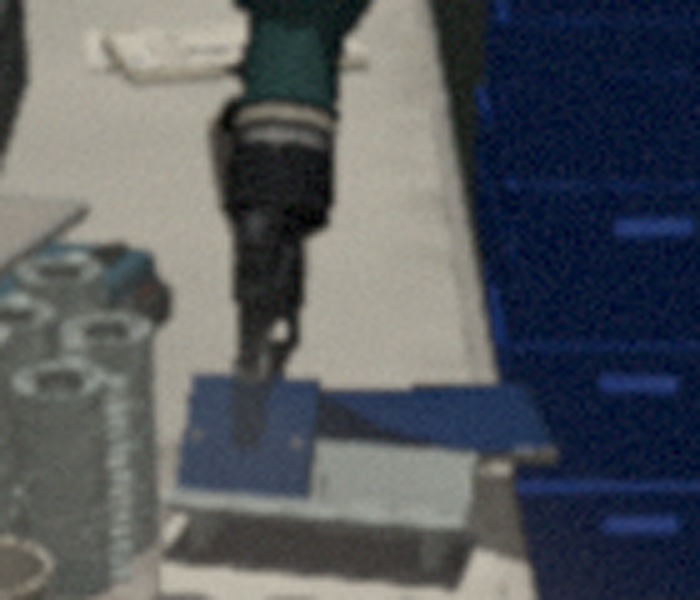

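View pics/t19.png

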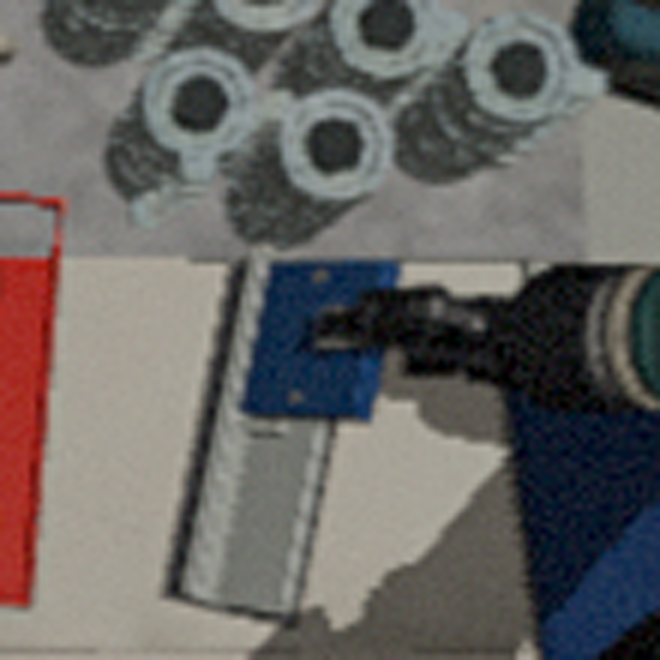

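Centred enough (shadow col ~250 of 190–315). Advance and grip.

```bash
python3 -m inch '{"twist":[[0,0,0],[0,0,0],[0,0,0]],"slide":[[0,0,0.03],[0,0,0.055],[0,0,0.055]],"hand":[0.5,0.5,0.3]}' 40; python3 -m inch '{"twist":[[0,0,0],[0,0,0],[0,0,0],[0,0,0],[0,0,0],[0,0,0],[0,0,0]],"slide":[[0,0,0],[0,0,0],[0,0,0],[0,0,0],[0,0,0],[0,0,0],[0,0,0]],"hand":[0,-0.2,-0.4,-0.6,-1,-1,-1]}' 40; python3 -c "
from h import *
st()"; python3 -m inch '{"twist":[[0,0,0],[0,0,0],[0,0,0],[0,0,0],[0,0,0],[0,0,0],[0,0,0]],"slide":[[0,0,-0.06],[0,0,-0.14],[0,0,-0.24],[0,0,-0.36],[0,0,-0.48],[0,0,-0.55],[0,0,-0.55]],"hand":[-1,-1,-1,-1,-1,-1,-1]}' 60; python3 -c "
from h import *
st()
move([490,-220,210],down(np.radians(80)))
shot('side','s20',(270,40,430,180),5)"
```

```text
time_s: 54.3
ee_pos: [537.8, -393.0, 86.8]
orientation: [0.271, 2.933, 0.926]
force: [-0.5, -0.3, 0.6]
finger_gap: 56.1
time_s: 55.0
ee_pos: [537.8, -392.9, 87.4]
orientation: [0.271, 2.933, 0.927]
force: [-0.2, 0.6, 3.7]
finger_gap: 15.6
t 55.0 tcp [ 537.8 -392.9   87.4] y [0.151 0.804 0.575] z [ 0.104  0.565 -0.818] F [-0.2  0.6  3.7] tq [-0.01  0.25 -0.03] gap 15.6
q [ 0.82  0.85 -0.05  1.62 -0.52  1.1   2.5 ]
time_s: 55.7
ee_pos: [523.1, -475.3, 202.1]
orientation: [0.274, 2.932, 0.915]
force: [0.6, -0.0, -1.8]
finger_gap: 15.4
t 55.7 tcp [ 523.1 -475.3  202.1] y [0.152 0.808 0.569] z [ 0.107  0.559 -0.822] F [ 0.6 -0.  -1.8] tq [-1.    0.12  0.02] gap 15.4
q [ 0.87  0.78 -0.01  1.43 -0.46  1.36  2.45]
slide [0.3201 0.8232 0.53  ] twist [ 0.3852  0.0037 -0.0075] mm [ 80.  205.8 132.5]
```

View pics/s20.png

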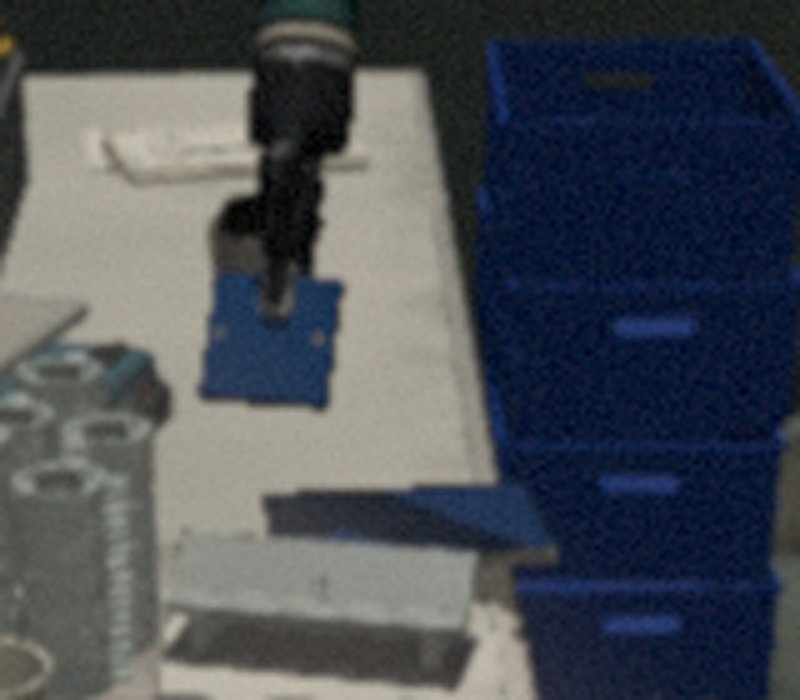

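```bash
python3 -m inch '{"twist":[[0.05,0,0],[0.12,0,0],[0.2,0,0],[0.28,0,0],[0.34,0,0],[0.385,0,-0.008],[0.385,0,-0.008],[0.385,0,-0.008]],"slide":[[0.04,0.1,0.03],[0.08,0.22,0.1],[0.13,0.36,0.2],[0.18,0.5,0.3],[0.24,0.65,0.4],[0.3,0.8,0.5],[0.32,0.823,0.52],[0.32,0.823,0.52]],"hand":[-1,-1,-1,-1,-1,-1,-1,-1]}' 60; python3 -c "
from h import *
st()
move([454.1,4.7,180],down(np.radians(-9.9)))
"
```

```text
time_s: 56.55
ee_pos: [488.0, -213.1, 210.3]
orientation: [-0.258, -3.13, -0.011]
force: [0.7, -0.6, -3.2]
finger_gap: 15.3
t 56.55 tcp [ 488.  -213.1  210.3] y [0.164 0.986 0.007] z [-0.     0.007 -1.   ] F [ 0.7 -0.6 -3.2] tq [-0.11  0.    0.  ] gap 15.3
q [ 0.2   0.38  0.17  2.06 -0.11  0.7   1.85]
slide [0.2764 0.8364 0.127 ] twist [ 0.0027 -0.004   1.0052] mm [ 69.1 209.1  31.8]
```

```bash
python3 -m inch '{"twist":[[0,0,0.09],[0,0,0.18],[0,0,0.27],[0,0,0.36],[0,0,0.45],[0,0,0.54],[0,0,0.63],[0,0,0.72],[0,0,0.81],[0,0,0.9]],"slide":[[0,0.08,0],[0,0.17,0],[0.03,0.26,0],[0.06,0.35,0],[0.1,0.44,0],[0.14,0.53,0],[0.18,0.62,0],[0.22,0.71,0],[0.25,0.8,0],[0.27,0.83,0]],"hand":[-1,-1,-1,-1,-1,-1,-1,-1,-1,-1]}' 60; python3 -c "
from h import *
st()
move([454.1,4.7,130],down(np.radians(-9.9)))
"
```

```text
time_s: 57.55
ee_pos: [455.6, 3.2, 211.3]
orientation: [-2.232, -2.203, -0.007]
force: [-0.1, -1.1, -2.5]
finger_gap: 15.1
t 57.55 tcp [455.6   3.2 211.3] y [ 1.    -0.013 -0.001] z [-0.001  0.007 -1.   ] F [-0.1 -1.1 -2.5] tq [ 0.06 -0.01  0.02] gap 15.1
q [-0.53  0.32  0.53  2.23 -0.28  0.65  0.2 ]
slide [ 0.0036 -0.0058  0.3251] twist [-0.0011 -0.0044  0.1015] mm [ 0.9 -1.4 81.3]
```

```bash
python3 -m inch '{"twist":[[0,-0.004,0.08],[0,-0.004,0.1],[0,-0.004,0.1],[0,-0.004,0.1],[0,-0.004,0.1],[0,-0.004,0.1]],"slide":[[0.004,-0.006,0],[0.004,-0.006,0.08],[0.004,-0.006,0.2],[0.004,-0.006,0.3],[0.004,-0.006,0.325],[0.004,-0.006,0.325]],"hand":[-1,-1,-1,-1,-1,-1]}' 60;  python3 -m inch '{"twist":[[0,0,0]],"slide":[[0,0,0]],"hand":[-1]}' 60; python3 -c "
from h import *
st()
move([454.1,4.7,74],down(np.radians(-9.9)))
shot('side','s21',(270,160,400,280),6)
"
```

```text
time_s: 58.15
ee_pos: [453.9, 3.3, 129.2]
orientation: [-2.403, -2.019, 0.005]
force: [-0.7, -0.8, -2.0]
finger_gap: 15.5
time_s: 58.25
ee_pos: [454.8, 2.4, 129.8]
orientation: [-2.406, -2.018, 0.003]
force: [0.5, -0.7, -2.5]
finger_gap: 14.8
t 58.25 tcp [454.8   2.4 129.8] y [ 0.985 -0.174 -0.003] z [-0.003 -0.    -1.   ] F [ 0.5 -0.7 -2.5] tq [ 0.02 -0.03  0.01] gap 14.8
q [-0.44  0.47  0.45  2.3  -0.45  0.46  0.2 ]
slide [ 0.0088 -0.0037  0.2232] twist [-0.0017  0.0004 -0.0013] mm [ 2.2 -0.9 55.8]
```

View pics/s21.png

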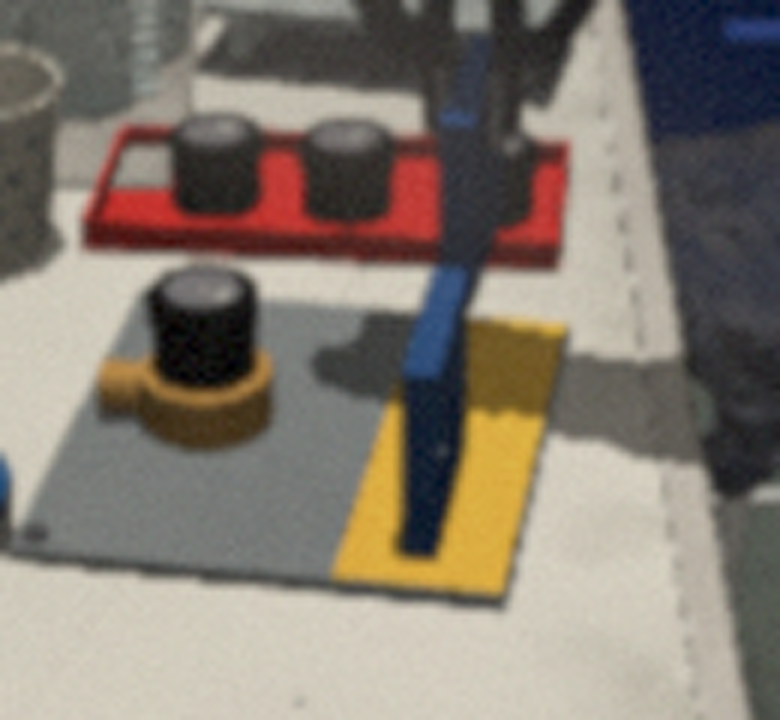

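```bash
python3 -m inch '{"twist":[[-0.002,0,-0.001],[-0.002,0,-0.001],[-0.002,0,-0.001],[-0.002,0,-0.001],[-0.002,0,-0.001]],"slide":[[0.003,-0.004,0.06],[0.003,-0.004,0.13],[0.003,-0.004,0.19],[0.003,-0.004,0.21],[0.003,-0.004,0.218]],"hand":[-1,-1,-1,-1,-1]}' 60; python3 -c "
from h import *
st()
move([453.8,3.2,69],down(np.radians(-9.9)))
"
```

```text
time_s: 58.8
ee_pos: [454.6, 3.1, 75.8]
orientation: [2.404, 2.019, 0.002]
force: [-0.4, 0.2, -3.4]
finger_gap: 15.3
t 58.8 tcp [454.6   3.1  75.8] y [ 0.985 -0.173  0.002] z [ 0.002 -0.001 -1.   ] F [-0.4  0.2 -3.4] tq [ 0.04  0.05 -0.01] gap 15.3
q [-0.34  0.56  0.31  2.33 -0.55  0.32  0.28]
slide [ 0.     -0.0032  0.0274] twist [ 0.0014  0.0002 -0.0004] mm [ 0.  -0.8  6.8]
```

```bash
python3 -m inch '{"twist":[[0,0,0],[0,0,0],[0,0,0]],"slide":[[0,-0.003,0.008],[0,-0.003,0.016],[0,-0.003,0.02]],"hand":[-1,-1,-1]}' 60;python3 -m inch '{"twist":[[0,0,0],[0,0,0]],"slide":[[0,0,0.005],[0,0,0.008]],"hand":[-1,-1]}' 60; python3 -m inch '{"twist":[[0,0,0],[0,0,0]],"slide":[[0,0,0.004],[0,0,0.006]],"hand":[-1,-1]}' 60; python3 -c "
from h import *
st()"
```

```text
time_s: 59.1
ee_pos: [454.2, 3.2, 71.2]
orientation: [2.404, 2.019, 0.003]
force: [0.2, 1.0, -2.1]
finger_gap: 15.9
time_s: 59.3
ee_pos: [454.4, 3.3, 69.3]
orientation: [2.403, 2.019, 0.004]
force: [0.3, -0.6, -2.0]
finger_gap: 15.0
time_s: 59.5
ee_pos: [454.5, 3.0, 68.0]
orientation: [2.403, 2.019, 0.004]
force: [-1.5, -2.0, 5.8]
finger_gap: 15.0
t 59.5 tcp [454.5   3.   68. ] y [ 0.985 -0.173  0.004] z [ 0.004 -0.001 -1.   ] F [-1.5 -2.   5.8] tq [-0.    0.21 -0.01] gap 15.0
q [-0.32  0.58  0.29  2.33 -0.57  0.29  0.29]
```

```bash
python3 -m inch '{"twist":[[0,0,0],[0,0,0],[0,0,0],[0,0,0],[0,0,0]],"slide":[[0,0,-0.002],[0,0,-0.002],[0,0,-0.002],[0,0,-0.002],[0,0,-0.002]],"hand":[-0.4,-0.2,0,0.2,0.3]}' 60; python3 -m inch '{"twist":[[0,0,0],[0,0,0],[0,0,0],[0,0,0],[0,0,0],[0,0,0]],"slide":[[0,0,-0.06],[0,0,-0.15],[0,0,-0.28],[0,0,-0.42],[0,0,-0.58],[0,0,-0.7]],"hand":[0.3,0.3,0.5,1,1,1]}' 60; python3 -c "
from h import *
st()
move([480,-250,230])"
```

```text
time_s: 60.0
ee_pos: [454.5, 3.1, 68.5]
orientation: [2.403, 2.019, 0.004]
force: [0.5, 0.0, -0.9]
finger_gap: 55.3
time_s: 60.6
ee_pos: [454.0, 3.0, 245.4]
orientation: [2.403, 2.018, 0.005]
force: [0.1, 0.8, 0.5]
finger_gap: 85.4
t 60.6 tcp [454.    3.  245.4] y [ 0.985 -0.173  0.005] z [ 0.005 -0.    -1.   ] F [0.1 0.8 0.5] tq [0.04 0.01 0.05] gap 85.4
q [-0.64  0.27  0.66  2.21 -0.25  0.73  0.01]
slide [-0.9788  0.2772  0.0625] twist [0. 0. 0.] mm [-244.7   69.3   15.6]
```

Retreat sideways and inspect.

```bash
python3 -m inch '{"twist":[[0,0,0],[0,0,0],[0,0,0],[0,0,0],[0,0,0],[0,0,0],[0,0,0],[0,0,0]],"slide":[[-0.12,0.05,0],[-0.28,0.1,0],[-0.44,0.15,0],[-0.6,0.2,0],[-0.76,0.25,0],[-0.92,0.27,0],[-0.98,0.27,0],[-0.98,0.27,0]],"hand":[1,1,1,1,1,1,1,1]}' 60; python3 -c "
from h import *
st()
shot('side','s22',(260,100,420,280),4)
shot('top','t22',(240,150,400,270),5)"
```

```text
time_s: 61.4
ee_pos: [476.9, -253.1, 245.8]
orientation: [2.408, 2.01, 0.004]
force: [1.0, 0.9, 0.3]
finger_gap: 85.4
t 61.4 tcp [ 476.9 -253.1  245.8] y [ 0.984 -0.179  0.005] z [ 0.005 -0.002 -1.   ] F [1.  0.9 0.3] tq [0.05 0.02 0.02] gap 85.4
q [-0.09  0.4   0.65  2.04 -0.33  0.81  0.58]
```

View pics/s22.png

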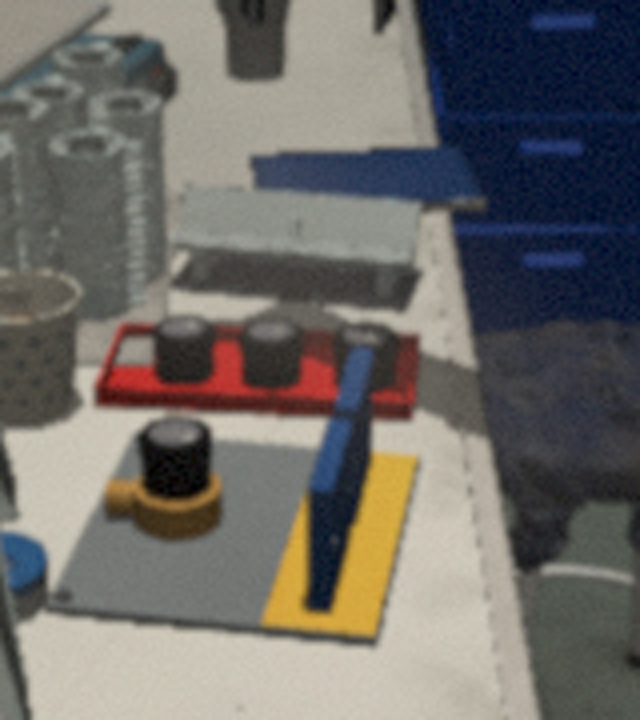

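View pics/t22.png

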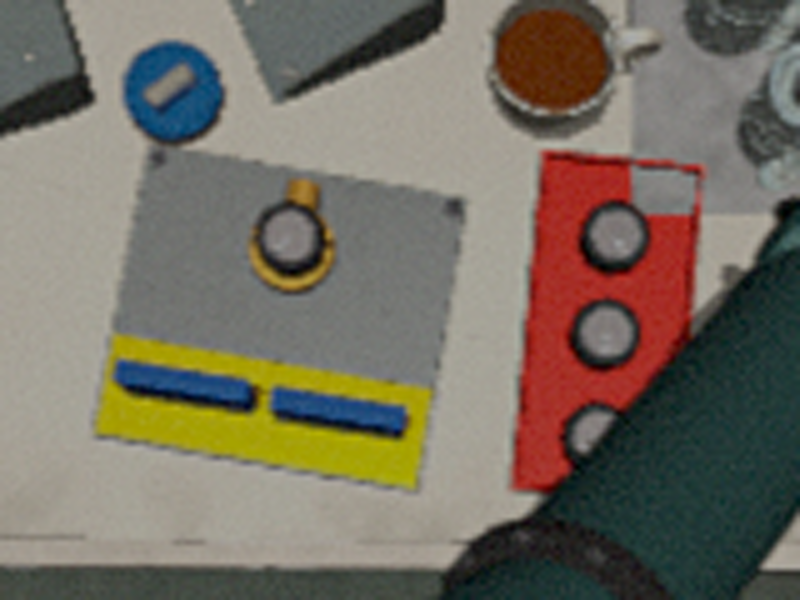

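```bash
python3 -c "
from workcell import job_done,observe
print(observe()['time_s']);print(job_done())"
```

```text
61.5
the job is handed in; nothing more can be done
None
```

The job is done and was handed in at 61.5 s of the 210 s allowed.

- **Port:** The first cap I tried slid straight down without turning, so it was too large. The second threaded on: I turned it down to home height and on until it tightened at about 1.5 N·m. It then held against a 29 N straight upward pull. I did not try the last two caps.
- **Caps:** The three unused caps are standing in the red tray.
- **Guards:** Both blue guards stand upright end to end along the yellow strip, with a gap of about 12 mm between them. The last top and side pictures, taken with the arm clear of everything, confirm this.
- **Bystanders:** The grease tin sits at the same place in the first and last top pictures (within half a pixel). The mug looks unmoved, but I did not measure it.

**What went less smoothly:**
- Tightening the cap turned the loose stand about 8° clockwise, so I measured it again before placing the guards.
- The threading cap jammed on its first try because it was about 3 mm off centre, pressing with about 20 N. I lifted it, re-centred it, and it then threaded freely.
- Raw readings from the two cameras differed by 4–5 mm, and by up to 12 mm at the port. I corrected the top camera by comparing it with a cap gripped and centred by the robot.

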